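# Load the inspection shuttle and hold it at the mark

## Task

Take the one brass connector out of the red crate of fittings and lay it in the two white saddles of the camera-inspection shuttle, letting go of it while the shuttle is still home. Then pull the shuttle out by its black bar handle, against the return spring, until its red pointer is inside the yellow band beside it, and finish while still holding the handle there, steady, so the camera can photograph the part. Leave the other fittings in the crate and do not disturb the spray can, the screwdriver or the tape roll.

Things in the scene. Friction and masses are not known exactly. Their poses are not given: they have to be found in the camera images.
- connector: The brass connector, the only brass-coloured piece: square middle 40 x 24 x 24 mm with a round spigot, 16 mm diameter and 15 mm long, at each end (70 mm overall). Origin at its centre; its x axis runs along the spigots. It starts lying flat in the crate, centre 16 mm above the table, its x axis within 0.25 rad of the crate's x axis. Both ends and all four sides are alike. About 0.17 kg.
- crate: Red open crate, fixed to the table, 250 mm along its x, 230 mm along its y, 45 mm high, walls and floor 4 mm. Origin at the centre of its underside. Six pieces lie in six places, at about x = -78, 0 or +78 mm, y = -45 or +45 mm in its frame; which is where varies. Crate and fixture may change sides, left and right of the robot.
- steel_a: one of the other pieces in the crate; steel, same shape and size as the connector, origin at its centre.
- steel_b: one of the other pieces in the crate; steel, same shape and size as the connector, origin at its centre.
- blue_plug: one of the other pieces in the crate; blue plastic, same shape and size as the connector, origin at its centre.
- black_cap: one of the other pieces in the crate; black plastic cap standing on its flange: flange 32 mm diameter and 8 mm high, neck 24 mm diameter up to 24 mm. Origin at the centre of its underside.
- fixture: Inspection fixture, fixed to the table: dark base plate, 10 mm thick, x -145 to +155 mm, y -65 to +140 mm from the origin (on the table, under the shuttle's centre line). The shuttle slides along its x axis and is pulled to its -x, roughly towards the robot. Grey spring housing at the +x end, top 40 mm above the table.
- shuttle: Blue-painted shuttle on the fixture; deck x -70 to +80 mm, y +-35 mm, top 30 mm above the table. Its frame coincides with the fixture's when home (at the +x end); pulled out, it moves up to 90 mm to the fixture's -x. The spring pulls back with about 3 N at home plus 1.1 N per 10 mm (10 N at 60 mm); let go, it runs home.
- nest (a point): Where the connector's centre belongs: 12 mm above the deck, moving with the shuttle. The connector lies on the deck, its x axis along the nest's x; its spigots drop into two white saddles, 24 to 34 mm either side along x, each a 20 mm wide slot flaring towards its top 30 mm above the deck. The 48 mm between the saddles is clear for the square middle and for fingers opening along the nest's y.
- handle (a point): Centre of the black bar handle, a level round bar 12 mm in diameter along the shuttle's y axis, centre 66 mm above the table (36 mm above the deck), carried by two posts 42 mm either side (72 mm clear between them). Moves with the shuttle, 100 mm to -x of the nest. It can be pinched from above, fingers before and behind it.
- pointer (a point): Tip of the red pointer on the shuttle's +y edge, level with the nest's centre along x, 28 mm above the table. Moves with the shuttle.
- yellow_band (a point): Middle, at the edge nearest the shuttle, of the yellow band on the camera carriage, 12 mm wide along the fixture's x, 28 mm above the table. It lies 45 to 70 mm (varies) to the fixture's -x of the pointer's home and stays put. The pointer is inside it when the points differ by under 6 mm along x. A camera, top 62 mm above the table, stands 63 mm farther to the fixture's +y.
- spray_can: Bystander: upright spray can, 60 mm diameter, 160 mm tall, origin at the centre of its foot.
- screwdriver: Bystander: orange-handled screwdriver lying on the bench to the robot's right.
- tape_roll: Bystander: green tape roll lying flat, 80 mm diameter, 24 mm high, origin at the centre of its underside.
- steel_ring: one of the other pieces in the crate; dark steel ring lying flat, 32 mm outside and 18 mm inside diameter, 16 mm high. Origin at the centre of its underside.

How it is judged:
By the outcome, as a careful person would: the job done as asked, in the order asked, and still so for the second after the job is handed in, while the arm keeps its last pose, push and grip.
It also fails if it takes over 51 s, if anything falls off the work surface, if the arm or the gripper's body presses on something with over 40 N, if the wrist force passes 120 N, or if a joint passes its speed limit or range.

## Robot

A 7-joint arm with a two-finger parallel gripper is mounted at the origin on the work surface. World frame = base frame: x ahead of the robot, y to its left, z up, the work surface at z = 0. Lengths are in m, angles in rad, forces in N, time in s.
With the tool pointing down it reaches from about 0.425 to 0.925 m from the base axis. Payload 6.8 kg.
Tool frame: the origin (TCP) lies on the centre line of the jaws, within the pads' length; the fingertips stand bot.finger_overhang ahead of it and the grasp point (between the pads) lies 3 mm ahead of it (bot.finger_overhang is the distance from the TCP to the fingertips, in m); z points along the fingers, y is the direction in which the jaws open and shut (so a half turn about z gives the same grasp; the last joint's range is limited). The gripper opens to 85 mm and grips with 20 to 120 N. Pads are 22 mm wide; open, the fingers measure 114 mm over their backs; the gripper's body (76 mm by 85 mm) begins 54 mm behind the grasp point. The pads swing forward as they close: fully open they stand 13 mm farther back than shut.
Start: joints at [-1.315, 0.477, 0.022, 1.555, -0.011, 1.109, -0.083], TCP at [0.24, 0.631, 0.213] pointing down, gripper open.
Joint ranges: [-2.96, 2.96], [-0.34, 2.1], [-1.41, 1.46], [0.24, 2.44], [-1.37, 4.51], [0.17, 1.92], [-2.96, 2.96]. Speed limits (rad/s): [2.39, 2.39, 3.14, 3.14, 3.14, 3.14, 3.14].

## Interface

Orientations are given as a unit quaternion [w, x, y, z].
In Python, from station import bot gives the robot as it stands.
- The arm moves only by the tool drive_tool, never from a script. Its argument "increments" is text: rows parted by semicolons, each of 4 numbers parted by spaces: the shift along the world's x, y, z in m, then the turn about the world's z in rad. In form: tx ty tz spin; .... A call has 1 to 12 rows; each row shifts and turns the commanded pose from where the row before left it; what a row does not reach is not made up. A row lasts 1/12 s, in which the tool goes at most 41.7 mm and 7.16 degrees, less where a joint would pass 70% of its speed; a pose out of reach is approached as far as the arm can. A call is refused whole if a number of a shift passes 0.0417 or a number of a turn 0.125, either way. A call with a gripper value outside its range is refused whole. "grip" is the opening, from 0 (shut) to 1 (fully open), set as the call begins (left out, the last holds). The fingers move at their own pace and stop on an object; "squeeze" is the grip in N (left out, the last holds). Time passes only in rows, so rows that do not move let the fingers close. It gives the time, the measured TCP pose, the force and the opening at its end, in the units of the state.
- bot.get_obs(): the state, without advancing time (a new reading comes with each control period).
- bot.read_camera(name): name is "scene" or "side" or "wrist"; returns the picture (384x512x3 uint8, red, green, blue); there is no depth.
- bot.calibration(name): a dict with "fx", "fy", "cx", "cy" (pixels), "distortion" ([k1, k2, p1, p2, k3] as OpenCV has them; the pictures are not rectified), "camera_from_world" (4x4, takes a point from world to camera coordinates). Camera axes: x right, y down, z forward; pixel columns grow to the right and rows downward; lengths in m; the calibration is good to about 2 mm. A picture is of the moment at which its call begins: read the wrist's pose just before it. calibration takes no time and is no camera call; for the wrist camera it gives the pose at the moment of the call.
- bot.hand_in(): hands the job in, once; it reports no verdict.
The state is a dict: "t": time; "q": joint angles; "joint_vel": joint speeds; "joint_torque": joint torques, N m; "eef_pos": TCP position; "tool_rot": TCP orientation; "contact_force": force on the tool from outside, world axes, zero at the start; "torque": the same for the moment, N m; "gripper_width": opening from 0.0 (shut) to 1.0 (fully open).
Only numpy, scipy, OpenCV 4.12 (cv2) and the standard library are available. Lean on these libraries where they do the work, as an engineer would, in place of code of your own. Each camera call takes 0.05 s, during which the arm holds its last target.

## Working session

There is one attempt and no reset: what is moved stays moved. The work goes in short steps, Python scripts to look and compute and a tool call to move; the robot and the scene stay as the last step left them, time stands still between calls to the robot, and variables do not carry over. Pictures are saved under pics/ and viewed, and the job is handed in when it is done.

Besides the shell and the picture viewer there is one more tool, called after ">>>" as name(argument=value, ...), one argument or row to a line, values as JSON. drive_tool: Moves the arm, as the interface text tells. Its arguments: {"type":"object","properties":{"increments":{"type":"string"},"grip":{"type":"number"},"squeeze":{"type":"number"}},"required":["increments"]}

```bash
ls; mkdir -p pics
python3 - <<'E'
from station import bot
import cv2,numpy as np
o=bot.get_obs()
for k in o: print(k,np.round(o[k],4))
print(bot.finger_overhang)
for n in ["scene","side","wrist"]:
    c=bot.calibration(n)
    print(n,{k:np.round(v,4).tolist() for k,v in c.items()})
    im=bot.read_camera(n)
    cv2.imwrite(f"pics/{n}0.png",cv2.cvtColor(im,cv2.COLOR_RGB2BGR))
E
```

```text
pics
t 0.0
q [-1.3151  0.4778  0.0223  1.5564 -0.0115  1.1093 -0.0831]
joint_vel [-0.0007  0.001  -0.0009 -0.0004 -0.0005  0.0032  0.0012]
joint_torque [ 2.00000e-04 -5.96424e+01  1.60740e+00 -2.81205e+01  1.23000e-02
  9.10000e-03  0.00000e+00]
eef_pos [0.24   0.6302 0.2124]
tool_rot [-1.000e-04  1.809e-01  9.835e-01 -9.000e-04]
contact_force [ 0.006  -1.0198  0.3749]
torque [ 0.0617  0.035  -0.0271]
gripper_width 1.0034
0.022
scene {'fx': 401.7192, 'fy': 401.7192, 'cx': 257.7659, 'cy': 188.2161, 'distortion': [-0.0545, 0.0, 0.0, 0.0, 0.0], 'camera_from_world': [[0.15, 0.9886, -0.0106, -0.106], [0.6891, -0.1122, -0.7159, -0.3621], [-0.7089, 0.1001, -0.6981, 2.0037], [0.0, 0.0, 0.0, 1.0]]}
side {'fx': 480.2855, 'fy': 480.2855, 'cx': 251.7221, 'cy': 189.6068, 'distortion': [-0.1444, 0.0, 0.0, 0.0, 0.0], 'camera_from_world': [[0.6231, -0.7821, -0.0062, -0.3848], [-0.5063, -0.3973, -0.7654, 0.3733], [0.5962, 0.4801, -0.6435, 1.2126], [0.0, 0.0, 0.0, 1.0]]}
wrist {'fx': 312.4411, 'fy': 312.4411, 'cx': 254.3661, 'cy': 194.9532, 'distortion': [-0.0064, 0.0, 0.0, 0.0, 0.0], 'camera_from_world': [[0.3558, 0.9345, -0.0013, -0.6739], [0.8868, -0.3372, 0.316, -0.0409], [0.2949, -0.1136, -0.9488, 0.3802], [0.0, 0.0, 0.0, 1.0]]}
```

View pics/scene0.png

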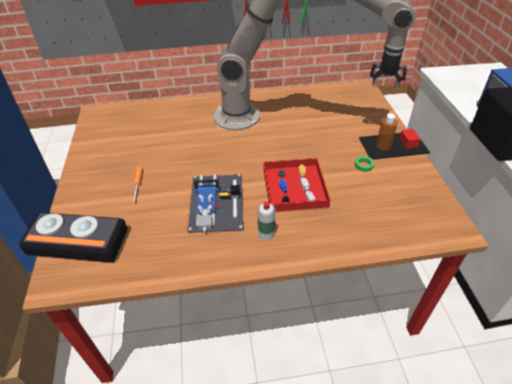

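View pics/side0.png

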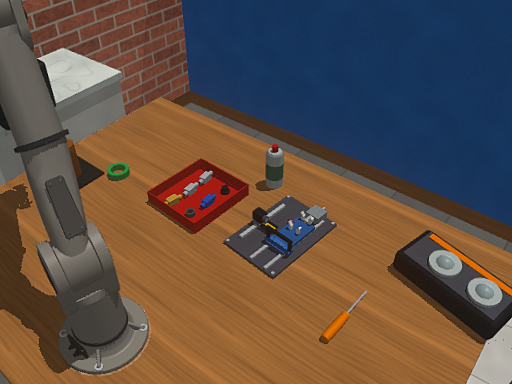

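View pics/wrist0.png

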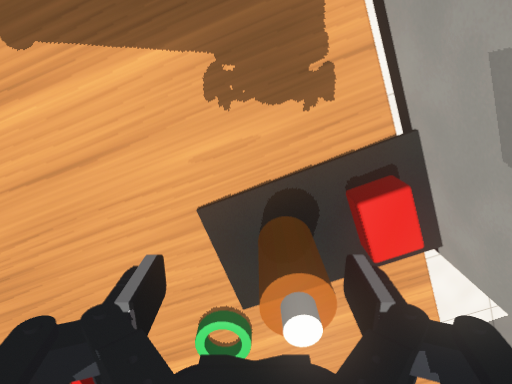

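The scene view shows the crate at about (296,184) with the brass piece at (303,170), and the fixture at about (217,203). The can stands at (266,220). In the side view the brass piece is at (174,200) and the fixture at about (281,235). I'll zoom in next.

```bash
cat > h.py <<'E'
import cv2,numpy as np
def ray(c,uv):
    K=np.array([[c["fx"],0,c["cx"]],[0,c["fy"],c["cy"]],[0,0,1]])
    p=cv2.undistortPoints(np.array([[uv]],float),K,np.array(c["distortion"],float))[0,0]
    T=np.array(c["camera_from_world"]);R=T[:3,:3];o=-R.T@T[:3,3]
    d=R.T@np.array([p[0],p[1],1.]);return o,d/np.linalg.norm(d)
def atz(c,uv,z):
    o,d=ray(c,uv);return o+d*(z-o[2])/d[2]
def tri(obs):
    A=np.zeros((3,3));b=np.zeros(3)
    for c,uv in obs:
        o,d=ray(c,uv);P=np.eye(3)-np.outer(d,d);A+=P;b+=P@o
    x=np.linalg.solve(A,b)
    res=[np.linalg.norm((np.eye(3)-np.outer(d,d))@(x-o)) for o,d in [ray(c,uv) for c,uv in obs]]
    return x,res
def proj(c,p):
    K=np.array([[c["fx"],0,c["cx"]],[0,c["fy"],c["cy"]],[0,0,1]]);T=np.array(c["camera_from_world"])
    return cv2.projectPoints(np.array(p,float).reshape(-1,1,3),cv2.Rodrigues(T[:3,:3])[0],T[:3,3],K,np.array(c["distortion"],float))[0][:,0]
def save(im,name,crop=None,s=1):
    im=cv2.cvtColor(im,cv2.COLOR_RGB2BGR)
    if crop: x0,x1,y0,y1=crop; im=im[y0:y1,x0:x1]
    cv2.imwrite("pics/"+name,cv2.resize(im,None,fx=s,fy=s,interpolation=cv2.INTER_CUBIC))
E
python3 - <<'E'
import cv2
from station import bot
from h import *
a=cv2.imread("pics/scene0.png")[140:250,180:340]; cv2.imwrite("pics/sc_z.png",cv2.resize(a,None,fx=5,fy=5,interpolation=cv2.INTER_CUBIC))
a=cv2.imread("pics/side0.png")[135:285,140:345]; cv2.imwrite("pics/si_z.png",cv2.resize(a,None,fx=3.9,fy=3.9,interpolation=cv2.INTER_CUBIC))
cs,cd=bot.calibration("scene"),bot.calibration("side")
print(atz(cs,(303,170),.02),atz(cd,(174,200),.02),tri([(cs,(303,170)),(cd,(174,200))]))
print(atz(cs,(266,237),.0),atz(cs,(364,164),0),atz(cd,(118,172),.02))
E
```

```text
[0.47269893 0.22690578 0.02      ] [0.4720644  0.21288502 0.02      ] (array([0.47466229, 0.22230217, 0.01750895]), [np.float64(0.005539871053241394), np.float64(0.005539871053241419)])
[0.78408679 0.01835021 0.        ] [0.45529325 0.50310504 0.        ] [0.45345364 0.48203195 0.02      ]
```

View pics/sc_z.png

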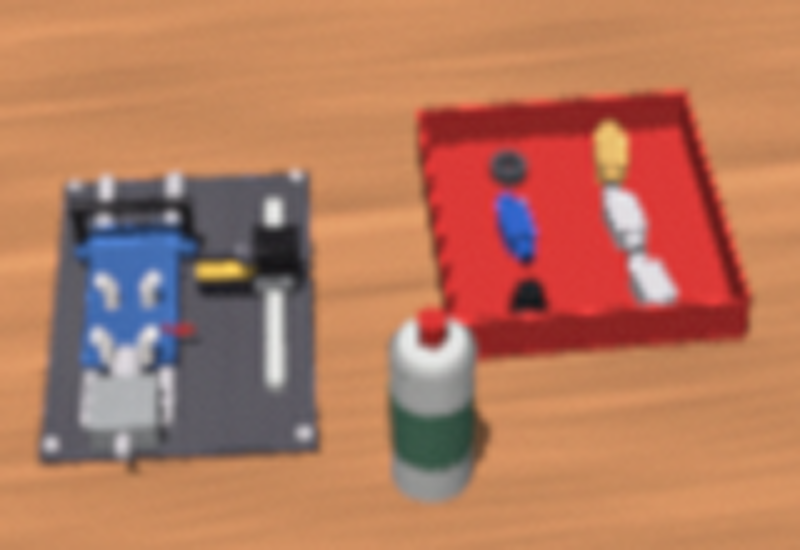

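View pics/si_z.png

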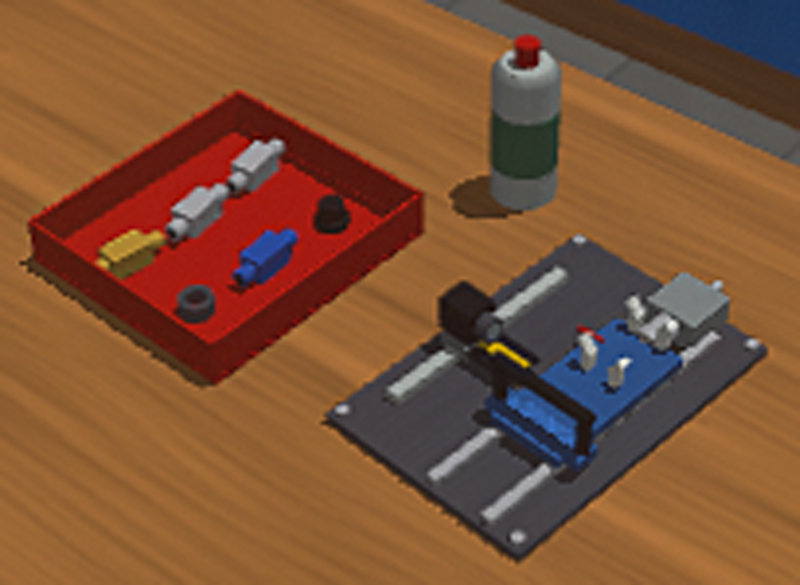

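Run:
```python
from station import bot
from h import *
from scipy.spatial.transform import Rotation as R
o=bot.get_obs();w,x,y,z=o["tool_rot"];r=R.from_quat([x,y,z,w]).as_matrix()
T=np.array(bot.calibration("wrist")["camera_from_world"]);c=-T[:3,:3].T@T[:3,3]
print("cam in tool",r.T@(c-o["eef_pos"]),"axis in tool",r.T@T[2,:3], "cam right", r.T@T[0,:3])
cs,cd=bot.calibration("scene"),bot.calibration("side")
# crate top corners scene zoom/5 + offset
for n,p in dict(a=(417,112),b=(686,93),c=(748,298),d=(450,325)).items():
    print("crate",n,atz(cs,(180+p[0]/5,140+p[1]/5),.045).round(3))
for n,p in dict(a=(70,182),b=(306,175),c=(316,450),d=(42,460)).items():
    print("fix",n,atz(cs,(180+p[0]/5,140+p[1]/5),.01).round(3))
for n,p in dict(a=(330,418),b=(580,238),c=(765,347),d=(520,560)).items():
    print("fixside",n,atz(cd,(140+p[0]/3.9,135+p[1]/3.9),.01).round(3))
```

```text
cam in tool [ 0.08129859 -0.00036425 -0.16032686] axis in tool [-3.15921366e-01  3.70162226e-04  9.48785304e-01] cam right [-2.42289511e-05  9.99999920e-01 -3.98210889e-04]
crate a [0.427 0.067 0.045]
crate b [0.439 0.294 0.045]
crate c [0.68  0.28  0.045]
crate d [0.672 0.052 0.045]
fix a [ 0.428 -0.226  0.01 ]
fix b [ 0.451 -0.031  0.01 ]
fix c [ 0.747 -0.06   0.01 ]
fix d [ 0.725 -0.258  0.01 ]
fixside a [ 0.438 -0.038  0.01 ]
fixside b [ 0.732 -0.067  0.01 ]
fixside c [ 0.715 -0.263  0.01 ]
fixside d [ 0.416 -0.238  0.01 ]
```

>>> drive_tool(
  increments="0.02 -0.036 0 0.12; 0.02 -0.036 0 0.12; 0.02 -0.036 0 0.12; 0.02 -0.036 0 0; 0.02 -0.036 0 0; 0.02 -0.036 0 0; 0.02 -0.036 0 0; 0.02 -0.036 0 0; 0.02 -0.036 0 0; 0.02 -0.036 0 0; 0.02 -0.036 0 0; 0 0 0 0",
)

```text
t: 1.15
eef_pos: [0.4642, 0.2257, 0.2135]
tool_rot: [0.001, 0.008, 1.0, -0.002]
contact_force: [0.2, -1.0, -1.3]
gripper_width: 0.996
```

Run:
```python
from station import bot
from h import *
c=bot.calibration("wrist");save(bot.read_camera("wrist"),"w1.png",s=1.5)
import pickle;pickle.dump(c,open("w1.pkl","wb"))
print(bot.get_obs()["eef_pos"])
```

```text
[0.46230736 0.22983683 0.21339419]
```

View pics/w1.png

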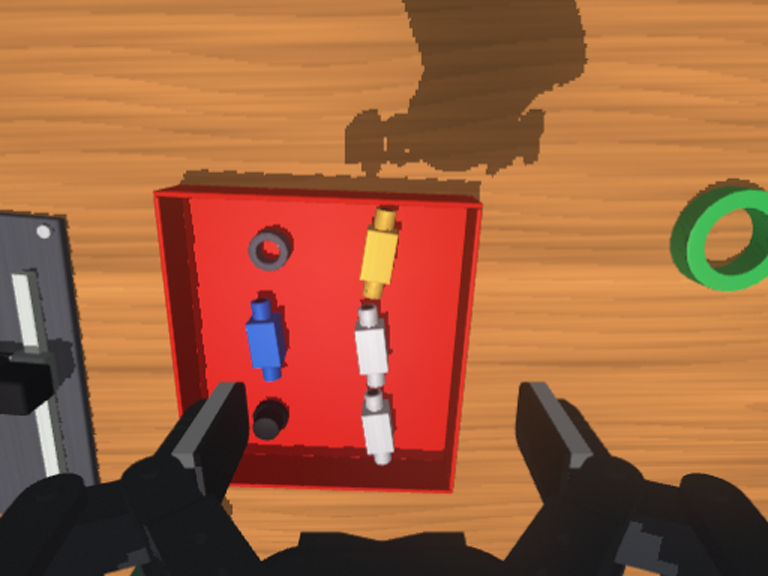

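>>> drive_tool(
  increments="0.01 -0.03 -0.03 0; 0.01 -0.03 -0.03 0; 0 0 0 0; 0 0 0 0",
)

```text
t: 1.53
eef_pos: [0.478, 0.1762, 0.1544]
tool_rot: [-0.002, 0.003, 1.0, -0.001]
contact_force: [0.5, 0.4, 0.9]
gripper_width: 0.999
```

```bash
cat > fit.py <<'E'
from h import *
from scipy.optimize import least_squares
from scipy.spatial import ConvexHull
def brass(im):
    hsv=cv2.cvtColor(im,cv2.COLOR_RGB2HSV);m=cv2.inRange(hsv,(17,110,90),(32,255,255))
    n,l,s,_=cv2.connectedComponentsWithStats(m);return m,l,s
def pts():
    P=[]
    for x in(-.02,.02):
        for y in(-.012,.012):
            for z in(-.012,.012):P.append((x,y,z))
    B=np.array(P);C=[]
    for s in(-1,1):
        cyl=[(s*xx,.008*np.cos(a),.008*np.sin(a)) for xx in(.02,.035) for a in np.linspace(0,2*np.pi,24,endpoint=False)]
        C.append(np.array(cyl))
    return [B]+C
PARTS=pts()
S=4
def render(c,x,y,z,th,box):
    x0,x1,y0,y1=box;m=np.zeros(((y1-y0)*S,(x1-x0)*S),np.uint8)
    R=np.array([[np.cos(th),-np.sin(th),0],[np.sin(th),np.cos(th),0],[0,0,1]])
    for P in PARTS:
        uv=(proj(c,P@R.T+[x,y,z])-[x0-.5,y0-.5])*S-.5
        cv2.fillConvexPoly(m,cv2.convexHull(np.round(uv*16).astype(np.int32)),255,shift=4)
    return cv2.resize(m,(x1-x0,y1-y0),interpolation=cv2.INTER_AREA).astype(float)/255
def fit(views,p0,zfree=True):
    # views: (calib, mask float, box)
    def f(p):
        return np.concatenate([cv2.GaussianBlur(render(c,p[0],p[1],p[2],p[3],b)-m[b[2]:b[3],b[0]:b[1]],(0,0),1.5).ravel() for c,m,b in views])
    from scipy.optimize import minimize
    g=lambda p:(f(p)**2).sum()
    if not zfree:
        z=p0[2];r=minimize(lambda q:g([q[0],q[1],z,q[2]]),[p0[0],p0[1],p0[3]],method="Nelder-Mead",options=dict(initial_simplex=np.array([p0[0],p0[1],p0[3]])+np.vstack([np.zeros(3),np.diag([.006,.006,.1])]),xatol=1e-5))
        return r.x,r.fun
    r=minimize(g,p0,method="Nelder-Mead",options=dict(initial_simplex=np.array(p0)+np.vstack([np.zeros(4),np.diag([.006,.006,.006,.1])]),xatol=1e-5,maxiter=400))
    return r.x,r.fun
E
python3 - <<'E'
from station import bot
from fit import *
import pickle
c2=bot.calibration("wrist");im2=bot.read_camera("wrist");save(im2,"w2.png",s=1.5)
pickle.dump(c2,open("w2.pkl","wb"))
c1=pickle.load(open("w1.pkl","rb"));im1=cv2.resize(cv2.cvtColor(cv2.imread("pics/w1.png"),cv2.COLOR_BGR2RGB),(512,384),interpolation=cv2.INTER_AREA)
V=[]
for c,im in((c1,im1),(c2,im2)):
    uv=proj(c,[[.474,.222,.016]])[0];u,v=uv.astype(int);b=(u-60,u+60,max(v-60,0),v+60)
    m,l,s=brass(im);sub=l[b[2]:b[3],b[0]:b[1]];k=np.bincount(sub[sub>0]).argmax();mm=(l==k).astype(float)
    print(uv,s[k],bot.get_obs()["eef_pos"]);V.append((c,mm,b))
print(fit(V,[.474,.222,.016,0.1]));
for v in V: print(fit([v],[.474,.222,.016,0.1],False))
E
```

```text
[252.11593394 172.21285239] [240 139  25  60 978] [0.4786618  0.17809302 0.15557916]
[301.34563533 173.90183749] [ 287  134   33   72 1524] [0.4786618  0.17809302 0.15557916]
(array([ 0.47209654,  0.22288691,  0.00778299, -0.17903831]), np.float64(66.44983291368354))
(array([ 0.47074639,  0.22197555, -0.18261233]), np.float64(30.798031366584603))
(array([ 0.47036476,  0.22228465, -0.16717982]), np.float64(60.82908894980438))
```

View pics/w2.png

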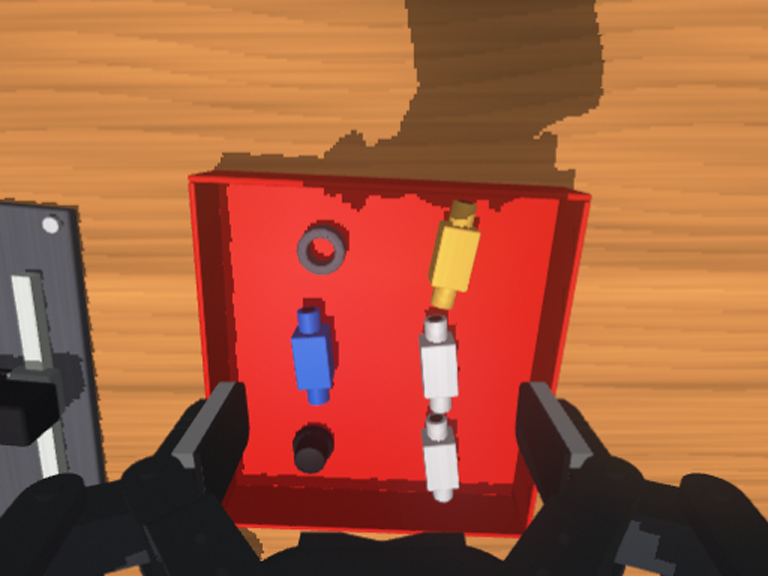

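Run:
```python
from station import bot
from fit import *
import pickle
def ld(n,s): return cv2.resize(cv2.cvtColor(cv2.imread(n),cv2.COLOR_BGR2RGB),(512,384),interpolation=cv2.INTER_AREA)
V=[];tiles=[]
for c,im in((pickle.load(open("w1.pkl","rb")),ld("pics/w1.png",0)),(pickle.load(open("w2.pkl","rb")),ld("pics/w2.png",0)),(bot.calibration("side"),ld("pics/side0.png",0))):
    uv=proj(c,[[.471,.222,.016]])[0];u,v=uv.astype(int);b=(u-40,u+40,max(v-50,0),v+50)
    hsv=cv2.cvtColor(im,cv2.COLOR_RGB2HSV);m=cv2.inRange(hsv,(12,100,40),(34,255,255))
    n,l,s,_=cv2.connectedComponentsWithStats(m)
    k=l[v,u];mm=(l==k).astype(float);V.append((c,mm,b));print(s[k])
    sub=im[b[2]:b[3],b[0]:b[1],::-1].copy();sub2=sub.copy();sub2[mm[b[2]:b[3],b[0]:b[1]]>0]=(255,255,255)
    tiles.append(cv2.resize(np.hstack([sub,sub2]),None,fx=1.6*1,fy=1.6,interpolation=cv2.INTER_NEAREST))
cv2.imwrite("pics/mask.png",np.hstack(tiles))
for vs in (V,V[:2],[V[0],V[2]],[V[1],V[2]]): print(fit(vs,[.471,.222,.016,-0.17]))
```

```text
[ 240  139   26   61 1065]
[ 286  134   34   72 1632]
[165 194  18  13 140]
(array([ 0.47087556,  0.2222492 ,  0.01358361, -0.17914562]), np.float64(30.737178416960234))
(array([ 0.47122792,  0.22242206,  0.01183969, -0.18038942]), np.float64(16.328245184789782))
(array([ 0.47079548,  0.22194138,  0.01541742, -0.18259213]), np.float64(16.01624243882595))
(array([ 0.47110638,  0.22257655,  0.01285099, -0.17640469]), np.float64(24.04219936768417))
```

View pics/mask.png

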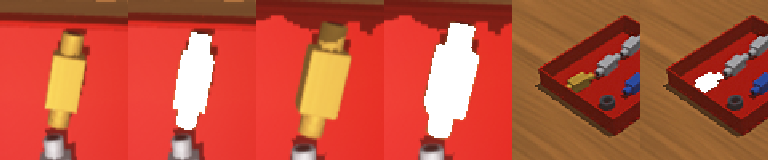

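Brass connector: centre about (0.471, 0.222, 0.014–0.016), yaw about -0.18. The height agrees with the text's 16 mm to within about 2 mm. Next I go above it with the jaws partly closed and check alignment.

>>> drive_tool(
  increments="-0.004 0.023 -0.03 -0.087; -0.004 0.023 -0.03 -0.087; 0 0 0 0; 0 0 0 0; 0 0 0 0",
  grip=0.6,
)

```text
t: 2.0
eef_pos: [0.4714, 0.225, 0.0969]
tool_rot: [0.0, 0.087, 0.996, 0.0]
contact_force: [0.8, -0.0, 0.5]
gripper_width: 0.599
```

Run:
```python
from station import bot
from h import *
from scipy.spatial.transform import Rotation as R
o=bot.get_obs();c=bot.calibration("wrist");im=bot.read_camera("wrist");save(im,"w3.png",s=1.5)
w,x,y,z=o["tool_rot"];r=R.from_quat([x,y,z,w]).as_matrix()
print(o["eef_pos"],np.arctan2(r[1,1],r[0,1])-np.pi/2,r[:,2],proj(c,[[.471,.222,.028]])*1.5,o["contact_force"])
```

```text
[0.47144491 0.22498603 0.09687109] -0.1745652097946102 [ 8.47176542e-04  8.37015624e-04 -9.99999291e-01] [[376.12418037 301.67269931]] [ 0.78223436 -0.0264797   0.46395466]
```

View pics/w3.png

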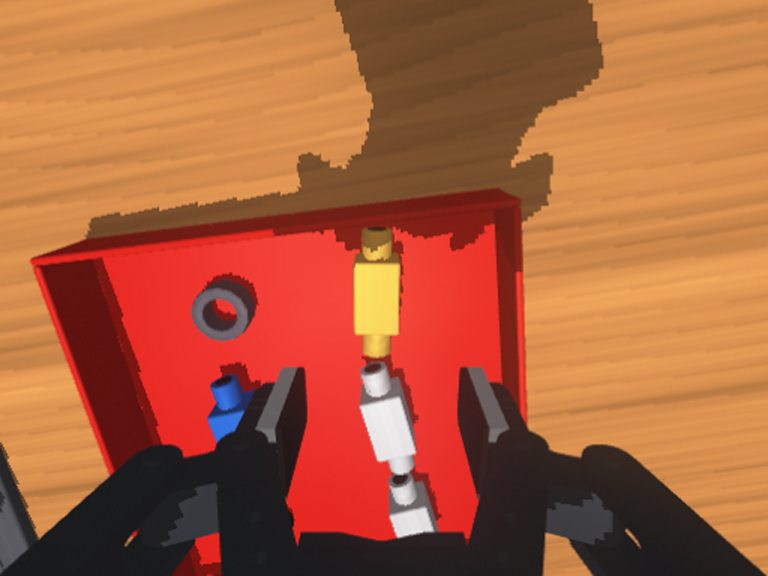

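The connector sits vertical in the picture at column 377 and the jaws are centred at about column 381, so it is aligned. Descending.

>>> drive_tool(
  increments="-0.0005 -0.002 -0.02 0; 0 0 -0.02 0; 0 0 -0.015 0; 0 0 -0.01 0; 0 0 0 0; 0 0 0 0",
)

```text
t: 2.55
eef_pos: [0.4714, 0.2213, 0.0317]
tool_rot: [0.0, 0.089, 0.996, 0.0]
contact_force: [-1.4, -0.1, 1.5]
gripper_width: 0.602
```

>>> drive_tool(
  increments="0 0 0 0; 0 0 0 0; 0 0 0 0; 0 0 0 0; 0 0 0 0; 0 0 0 0",
  grip=0,
  squeeze=60,
)

```text
t: 3.05
eef_pos: [0.4709, 0.2216, 0.0313]
tool_rot: [0.0, 0.089, 0.996, 0.0]
contact_force: [0.2, 0.2, -0.2]
gripper_width: -0.002
```

Run:
```python
from station import bot
from h import *
o=bot.get_obs();im=bot.read_camera("wrist");save(im,"w4.png",s=1.5);print(o["gripper_width"],o["eef_pos"])
save(bot.read_camera("side"),"s4.png",(100,350,100,290),3)
```

```text
-0.0024946622282219317 [0.47090844 0.22159365 0.03126644]
```

View pics/w4.png

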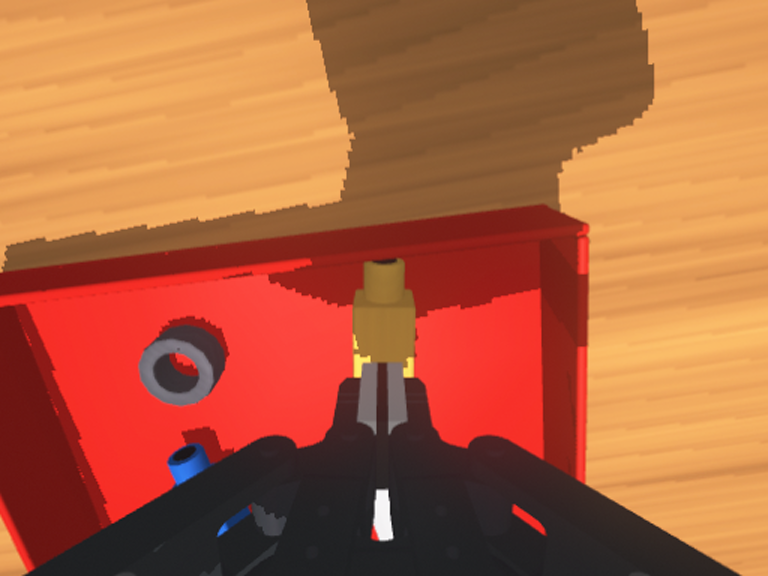

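View pics/s4.png

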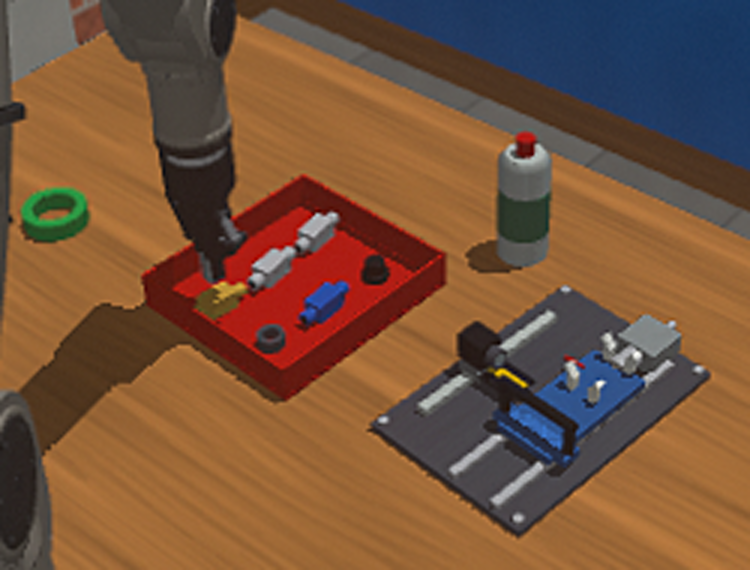

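Run:
```python
from station import bot
from h import *
from scipy.spatial.transform import Rotation as R
o=bot.get_obs();c=bot.calibration("wrist");s=bot.calibration("side");e=np.array(o["eef_pos"])
w,x,y,z=o["tool_rot"];r=R.from_quat([x,y,z,w]).as_matrix()
print(r.round(3))
for d in(0,.003,.01,.022,.03):
    p=e+r[:,2]*d; pf=p+r[:,0]*.011; pb=p-r[:,0]*.011
    print(d,p.round(4),"wrist front edge",proj(c,[pf])[0]*1.5,"mid",proj(c,[p])[0]*1.5,"side",(proj(s,[pf])[0]-[100,100])*3)
im=bot.read_camera("side");sv=im[160:230,140:210]
save(sv,"s5.png",None,8)
a=cv2.imread("pics/w4.png")[220:480,280:500];cv2.imwrite("pics/w5.png",cv2.resize(a,None,fx=2.3,fy=2.3,interpolation=cv2.INTER_CUBIC))
```

```text
[[-0.984  0.177  0.   ]
 [ 0.177  0.984  0.   ]
 [-0.     0.    -1.   ]]
0 [0.4708 0.2215 0.0311] wrist front edge [382.30745241 335.82716258] mid [382.29321371 362.47905006] side [206.3011322  294.15204075]
0.003 [0.4708 0.2215 0.0281] wrist front edge [382.29300154 332.62356443] mid [382.27927    358.91801684] side [206.6220431  296.21093839]
0.01 [0.4708 0.2215 0.0211] wrist front edge [382.26102088 325.53406544] mid [382.24837952 351.02932684] side [207.36838082 300.99545249]
0.022 [0.4708 0.2215 0.0091] wrist front edge [382.21125386 314.50239698] mid [382.20022081 338.73160795] side [208.639859   309.13415582]
0.03 [0.4708 0.2215 0.0011] wrist front edge [382.18117721 307.83584652] mid [382.17106404 331.28670227] side [209.48195804 314.51591212]
```

View pics/s5.png

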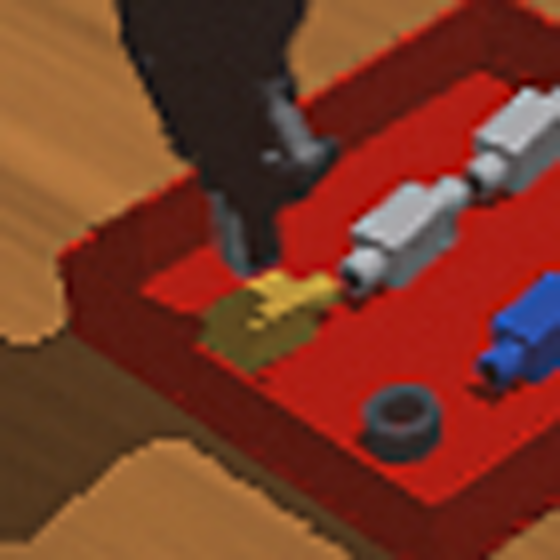

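View pics/w5.png

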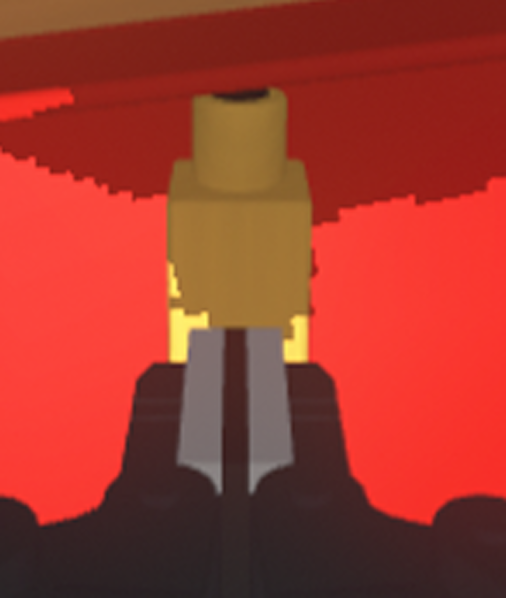

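Run:
```python
from station import bot
from h import *
c=bot.calibration("wrist");s=bot.calibration("side");n=bot.calibration("scene")
im=bot.read_camera("scene");save(im,"sc5.png",(270,340,120,190),8)
print(proj(n,[[.471,.222,z] for z in(.05,.03,.01)]))
x,res=tri([(c,(382/1.5,362/1.5)),(s,(170.6,194.4))]);print(x,res)
```

```text
[[302.23623442 164.42629744]
 [301.91834432 168.06286586]
 [301.6052968  171.63976395]]
[0.46707265 0.2219559  0.04153819] [np.float64(0.001555240243444435), np.float64(0.0015552402434444838)]
```

View pics/sc5.png

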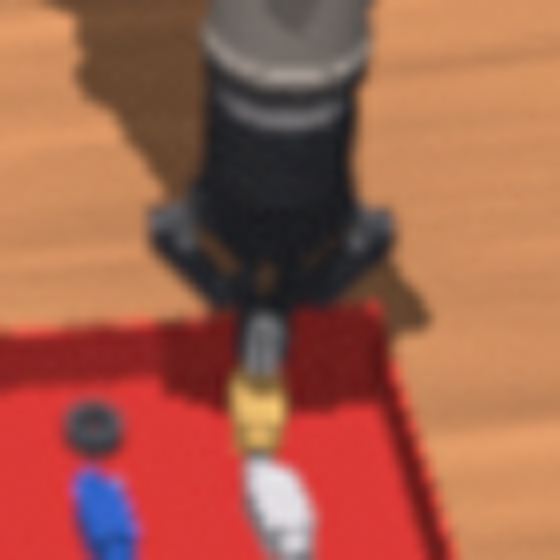

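The jaws have shut fully with their tips still above the brass piece. The side, wrist and scene views put the tips at z ≈ 0.04, whereas the reading plus overhang would give 0.009. The nominal fingertip height therefore doesn't hold, so I'll reopen and step down by picture and force.

>>> drive_tool(
  increments="0 0 0 0; 0 0 0 0; 0 0 0 0; 0 0 0 0; 0 0 -0.01 0; 0 0 -0.008 0; 0 0 0 0",
  grip=0.6,
)

```text
t: 3.83
eef_pos: [0.4695, 0.2208, 0.0111]
tool_rot: [-0.001, 0.089, 0.996, -0.001]
contact_force: [-0.2, 0.6, -0.4]
gripper_width: 0.6
```

Run:
```python
from station import bot
from h import *
o=bot.get_obs();im=bot.read_camera("wrist");save(im,"w6.png",s=1.5);print(o["gripper_width"],o["eef_pos"],o["contact_force"])
save(bot.read_camera("side"),"s6.png",(140,210,160,230),8)
```

```text
0.60010892456422 [0.46949594 0.22081507 0.01112559] [-0.18880926  0.57411991 -0.41098552]
```

View pics/w6.png

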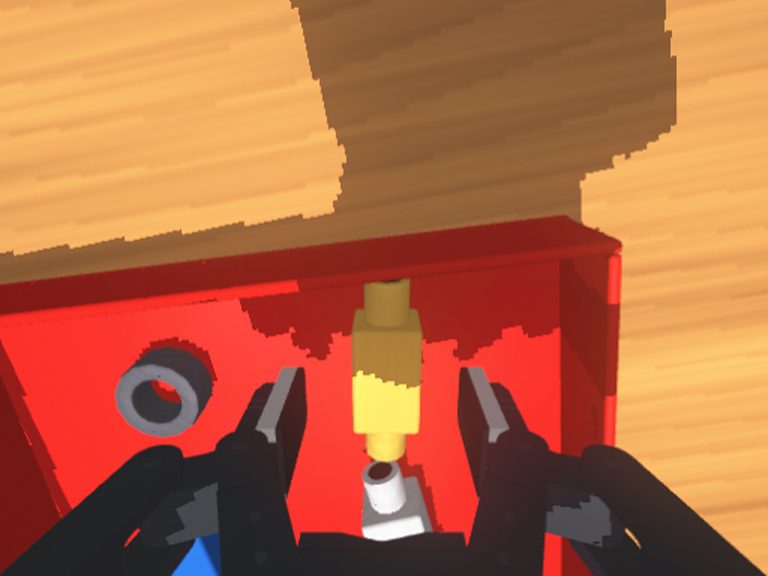

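View pics/s6.png

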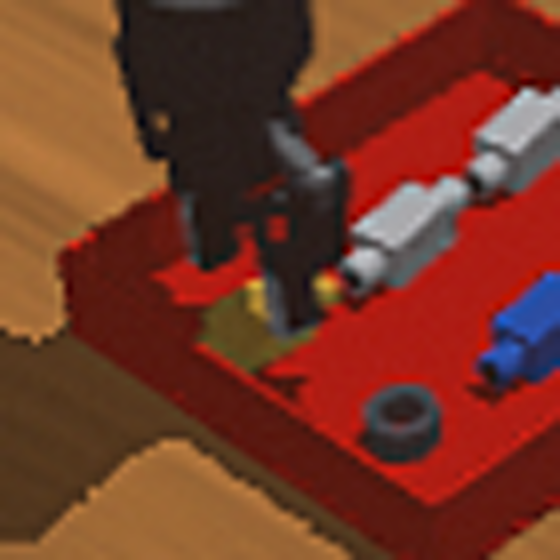

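Run:
```python
from station import bot
from h import *
from scipy.spatial.transform import Rotation as R
c=bot.calibration("wrist");s=bot.calibration("side")
o=bot.get_obs();e=np.array(o["eef_pos"]);w,x,y,z=o["tool_rot"];r=R.from_quat([x,y,z,w]).as_matrix()
for yy in(-.0255,-.033,.0255):
  for d in (-.02,-.01,0.0,.01):
    for xx in (.011,-.011):
      p=e+r@[xx,yy,d];print(yy,d,xx,p.round(3),"side z8",((proj(s,[p])[0]-[140,160])*8).round(),"wrist",(proj(c,[p])[0]*1.5).round())
print((proj(c,[[.4695,.222,.028],[.4695+.02,.222-.0035,.028],[.4695-.02,.222+.0035,.028]])*1.5).round())
```

```text
-0.0255 -0.02 0.011 [0.455 0.198 0.032] side z8 [264. 334.] wrist [306. 360.]
-0.0255 -0.02 -0.011 [0.477 0.194 0.032] side z8 [309. 311.] wrist [309. 417.]
-0.0255 -0.01 0.011 [0.455 0.198 0.022] side z8 [267. 353.] wrist [310. 347.]
-0.0255 -0.01 -0.011 [0.477 0.194 0.022] side z8 [311. 329.] wrist [313. 402.]
-0.0255 0.0 0.011 [0.455 0.198 0.012] side z8 [270. 371.] wrist [314. 336.]
-0.0255 0.0 -0.011 [0.477 0.194 0.012] side z8 [314. 347.] wrist [316. 388.]
-0.0255 0.01 0.011 [0.455 0.198 0.002] side z8 [272. 389.] wrist [317. 325.]
-0.0255 0.01 -0.011 [0.477 0.194 0.002] side z8 [316. 365.] wrist [320. 376.]
-0.033 -0.02 0.011 [0.454 0.191 0.032] side z8 [275. 343.] wrist [283. 360.]
-0.033 -0.02 -0.011 [0.475 0.187 0.032] side z8 [319. 320.] wrist [287. 417.]
-0.033 -0.01 0.011 [0.454 0.191 0.022] side z8 [277. 362.] wrist [289. 347.]
-0.033 -0.01 -0.011 [0.475 0.187 0.022] side z8 [322. 338.] wrist [292. 402.]
-0.033 0.0 0.011 [0.454 0.191 0.012] side z8 [280. 380.] wrist [294. 336.]
-0.033 0.0 -0.011 [0.475 0.187 0.012] side z8 [324. 356.] wrist [297. 388.]
-0.033 0.01 0.011 [0.454 0.191 0.002] side z8 [283. 398.] wrist [298. 325.]
-0.033 0.01 -0.011 [0.475 0.187 0.002] side z8 [326. 374.] wrist [301. 376.]
0.0255 -0.02 0.011 [0.464 0.248 0.032] side z8 [195. 273.] wrist [459. 360.]
0.0255 -0.02 -0.011 [0.486 0.244 0.032] side z8 [239. 251.] wrist [456. 417.]
0.0255 -0.01 0.011 [0.464 0.248 0.022] side z8 [198. 292.] wrist [455. 347.]
0.0255 -0.01 -0.011 [0.486 0.244 0.022] side z8 [242. 269.] wrist [452. 402.]
0.0255 0.0 0.011 [0.464 0.248 0.012] side z8 [201. 310.] wrist [451. 336.]
0.0255 0.0 -0.011 [0.486 0.244 0.012] side z8 [245. 287.] wrist [448. 388.]
0.0255 0.01 0.011 [0.464 0.248 0.002] side z8 [204. 328.] wrist [447. 325.]
0.0255 0.01 -0.011 [0.486 0.244 0.002] side z8 [248. 305.] wrist [445. 376.]
[[384. 381.]
 [385. 431.]
 [384. 327.]]
```

Both views agree that at opening 0.6 the tips sit about 20 mm behind the reported TCP. In the wrist picture they are at (304,368) and (459,368), and in the side zoom at (280,340). That puts them at z ≈ 0.032 now. I continue down by about 20 mm, watching the force.

>>> drive_tool(
  increments="0.0005 0.001 -0.008 0; 0 0 -0.006 0; 0 0 -0.004 0; 0 0 0 0; 0 0 0 0",
)

```text
t: 4.35
eef_pos: [0.4711, 0.2223, -0.0053]
tool_rot: [-0.0, 0.089, 0.996, -0.0]
contact_force: [-0.2, 0.4, -0.2]
gripper_width: 0.599
```

Run:
```python
from station import bot
from h import *
o=bot.get_obs();im=bot.read_camera("wrist");save(im,"w7.png",s=1.5);print(o["gripper_width"],o["eef_pos"],o["contact_force"])
save(bot.read_camera("side"),"s7.png",(140,210,160,230),8)
```

```text
0.5989197966863383 [ 0.47105408  0.22228426 -0.0053171 ] [-0.16742424  0.40719616 -0.1545772 ]
```

View pics/w7.png

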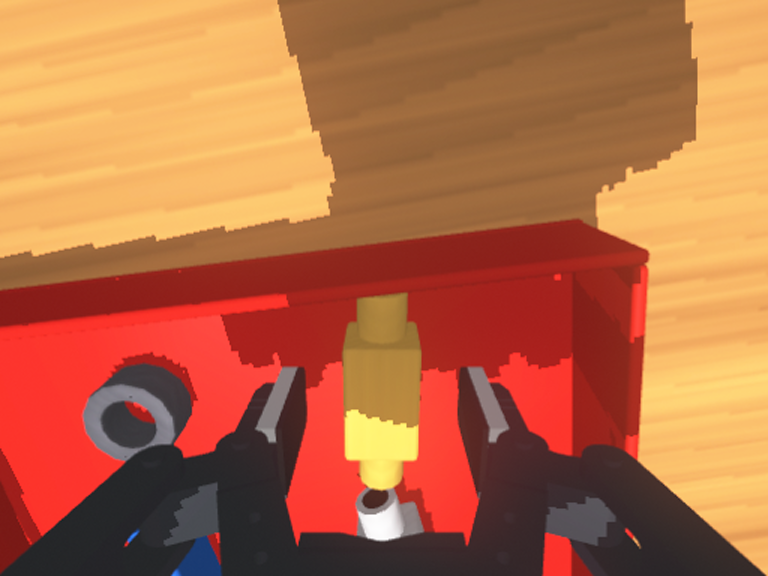

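View pics/s7.png

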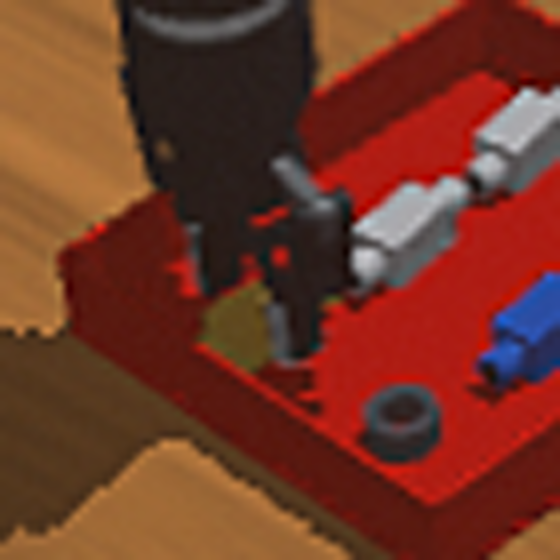

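>>> drive_tool(
  increments="0 0 -0.004 0; 0 0 0 0; 0 0 0 0",
)

```text
t: 4.7
eef_pos: [0.4712, 0.2224, -0.0091]
tool_rot: [-0.0, 0.089, 0.996, -0.0]
contact_force: [0.4, -0.5, 0.1]
gripper_width: 0.601
```

>>> drive_tool(
  increments="0 0 0 0; 0 0 0 0; 0 0 0 0; 0 0 0 0; 0 0 0 0",
  grip=0,
  squeeze=50,
)

```text
t: 5.12
eef_pos: [0.4715, 0.2227, -0.0087]
tool_rot: [0.0, 0.089, 0.996, 0.0]
contact_force: [-0.4, 0.2, 4.1]
gripper_width: 0.269
```

It is gripped: opening 0.269, about 23 mm, against the 24 mm square. Lifting and moving toward the fixture.

>>> drive_tool(
  increments="0 0 0.015 0; 0 0 0.035 0; 0 0 0.035 0; 0 0 0.03 0; 0.008 -0.037 0.015 0; 0.008 -0.037 0.01 0; 0.008 -0.037 0.01 0; 0.008 -0.037 0 0; 0.008 -0.037 0 0; 0.008 -0.037 0 0; 0.008 -0.037 0 0; 0.008 -0.037 0 0",
)

```text
t: 6.12
eef_pos: [0.5348, -0.0753, 0.1408]
tool_rot: [-0.0, 0.089, 0.996, 0.0]
contact_force: [1.2, -0.2, -1.9]
gripper_width: 0.268
```

>>> drive_tool(
  increments="0.008 -0.037 0 0.04; 0.008 -0.037 0 0.035; 0 0 0 0; 0 0 0 0; 0 0 0 0",
)

```text
t: 6.53
eef_pos: [0.5507, -0.1472, 0.1404]
tool_rot: [-0.001, 0.052, 0.999, 0.0]
contact_force: [-0.1, 0.3, -2.1]
gripper_width: 0.273
```

Run:
```python
from station import bot
from h import *
import pickle
o=bot.get_obs();c=bot.calibration("wrist");im=bot.read_camera("wrist");save(im,"w8.png",s=1.5);print(o["gripper_width"],o["eef_pos"],o["contact_force"])
pickle.dump(c,open("w8.pkl","wb"))
```

```text
0.2731043673206676 [ 0.55068303 -0.14715718  0.14043414] [-0.09457287  0.32518478 -2.11496301]
```

View pics/w8.png

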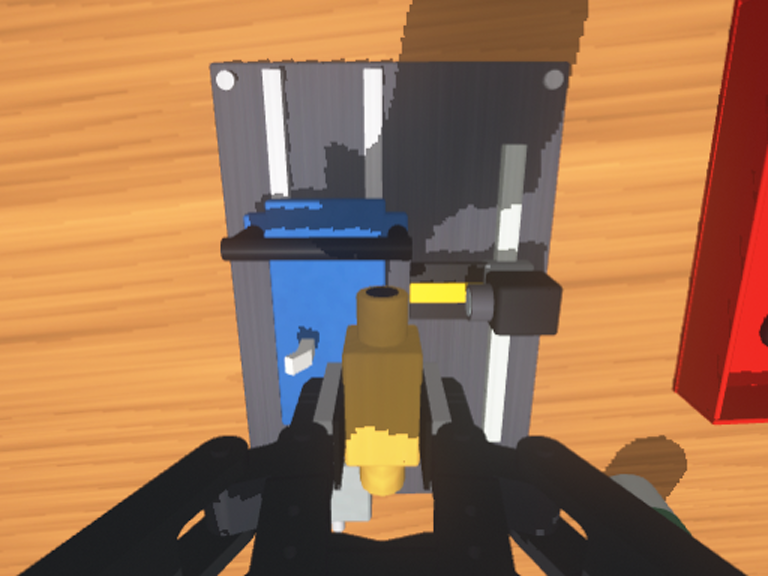

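The connector is held, level and straight in the jaws at about (382,400). The plate's near corners are at (210,63) and (569,62), the handle bar runs from (222,248) to (411,247), and the yellow band is at (410–466, 283–302). The connector hides the saddles, so I take a second view from the side.

>>> drive_tool(
  increments="-0.02 0.035 0.02 0; -0.02 0.035 0.02 0; -0.02 0.02 0.01 0; 0 0 0 0; 0 0 0 0; 0 0 0 0",
)

```text
t: 7.08
eef_pos: [0.4943, -0.0618, 0.1882]
tool_rot: [0.0, 0.05, 0.999, 0.0]
contact_force: [-0.4, -0.2, -2.4]
gripper_width: 0.266
```

Run:
```python
from station import bot
from h import *
import pickle
o=bot.get_obs();c=bot.calibration("wrist");im=bot.read_camera("wrist");save(im,"w9.png",s=1.5);print(o["gripper_width"],o["eef_pos"],o["tool_rot"])
cv2.imwrite("pics/w9z.png",cv2.resize(cv2.cvtColor(im[100:330,20:300],cv2.COLOR_RGB2BGR),None,fx=2.6,fy=2.6,interpolation=cv2.INTER_CUBIC))
pickle.dump(c,open("w9.pkl","wb"))
```

```text
0.2657003472803288 [ 0.49429975 -0.06177197  0.18818826] [2.66276783e-04 5.03256740e-02 9.98732822e-01 8.30355928e-05]
```

View pics/w9.png

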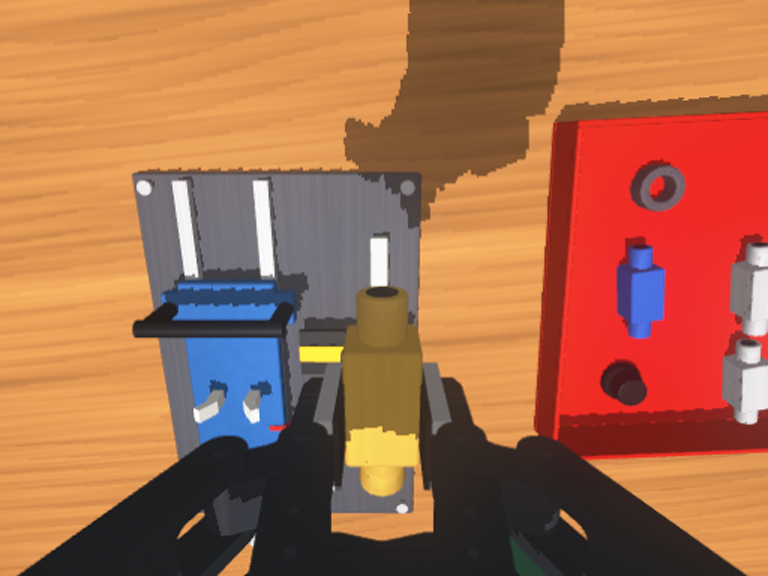

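View pics/w9z.png

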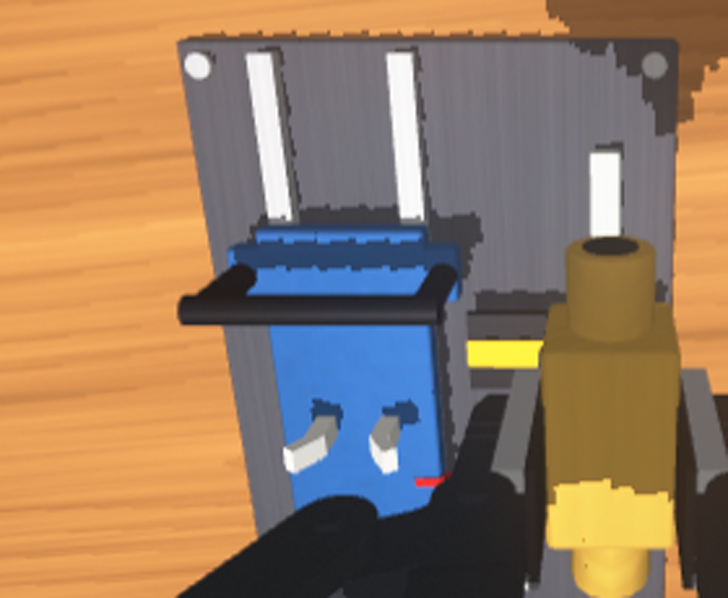

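```bash
cat > fx.py <<'E'
from station import bot
from h import *
import pickle
from scipy.optimize import least_squares
c8=pickle.load(open("w8.pkl","rb"));c9=pickle.load(open("w9.pkl","rb"));cs=bot.calibration("scene");cd=bot.calibration("side")
z9=lambda u,v:(20+u/2.6,100+v/2.6)
sc=lambda u,v:(180+u/5,140+v/5); si=lambda u,v:(140+u/3.9,135+v/3.9)
E
python3 - <<'E'
from fx import *
h8=(316.5/1.5,247.5/1.5);h9=z9((180+442)/2,311)
print("handle",tri([(c8,h8),(c9,h9)]))
print("band",tri([(c8,(410/1.5,292.5/1.5)),(c9,z9(467,354))]))
print("cornL",tri([(c8,(210/1.5,63/1.5)),(c9,z9(178,41))]),"cornR",tri([(c8,(569/1.5,62/1.5)),(c9,z9(677,40))]))
P=[(c8,(210/1.5,63/1.5),(-.145,-.065,.01)),(c8,(569/1.5,62/1.5),(-.145,.14,.01)),(c9,z9(178,41),(-.145,-.065,.01)),(c9,z9(677,40),(-.145,.14,.01)),(c9,(413/1.5,513/1.5),(.155,.14,.01)),
(c8,h8,(-.1,0,.066)),(c9,h9,(-.1,0,.066))]
def W(p,q):
    c,s=np.cos(p[2]),np.sin(p[2]);return [p[0]+c*q[0]-s*q[1],p[1]+s*q[0]+c*q[1],q[2]]
f=lambda p:np.concatenate([proj(c,[W(p,q)])[0]-uv for c,uv,q in P])
r=least_squares(f,[.573,-.182,-.1],loss="soft_l1");print(r.x,f(r.x).reshape(-1,2).round(1))
for q in((-.1,0,.066),(0,0,.042)):print(W(r.x,q))
np.save("fix.npy",r.x)
im=cv2.imread("pics/w9.png")
for q in [(sx*.029,sy*.010,.06) for sx in(-1,1) for sy in (-1,1)]+[(-.07,-.035,.03),(-.07,.035,.03),(.08,.035,.03),(0,.035,.028),(-.1,-.042,.066),(-.1,.042,.066)]:
    u=proj(c9,[W(r.x,q)])[0]*1.5+.25;cv2.circle(im,tuple(u.astype(int)),3,(0,255,0),-1)
cv2.imwrite("pics/ov9.png",im)
E
```

```text
handle (array([ 0.5198613 , -0.17708529,  0.06779812]), [np.float64(0.0004904473575411992), np.float64(0.0004904473575411544)])
band (array([ 0.56160128, -0.13089985,  0.0289479 ]), [np.float64(0.00017832102403991223), np.float64(0.00017832102403978853)])
cornL (array([ 0.42022394, -0.23127256,  0.00856749]), [np.float64(0.00019902300758702115), np.float64(0.00019902300758703904)]) cornR (array([ 0.44054321, -0.02885107,  0.00791783]), [np.float64(6.438405009956471e-05), np.float64(6.438405009950041e-05)])
[ 0.57176597 -0.18083618 -0.09841259] [[ -0.2   1. ]
 [  2.8   0.4]
 [ -0.7   0.8]
 [  1.7   0.6]
 [  1.    1.1]
 [ -0.6 -65.3]
 [ -4.3 -48.8]]
[np.float64(0.47224982811235894), np.float64(-0.17101079702139707), 0.066]
[np.float64(0.5717659669487609), np.float64(-0.18083617798571422), 0.042]
```

View pics/ov9.png

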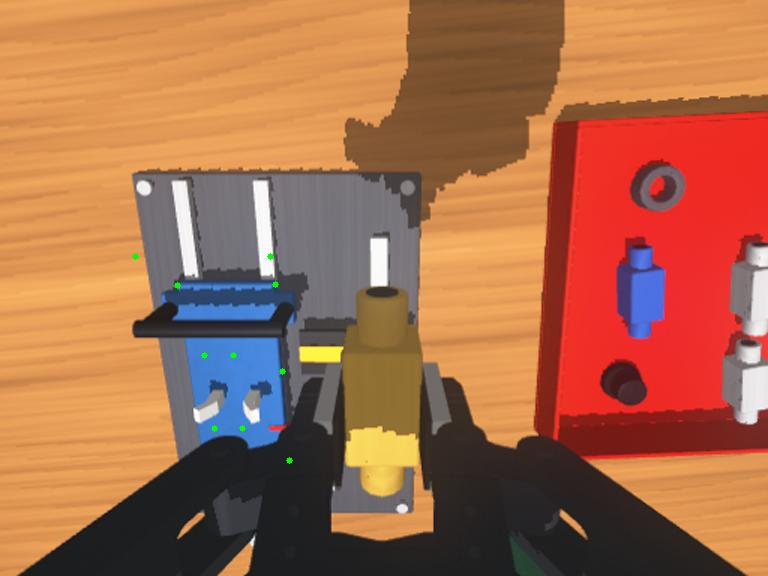

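The handle triangulates to (0.520,-0.177,0.068). That is 48 mm beyond where the fixture origin would put it, and the saddles and pointer look shifted the same way. I'll check that nest position against all the views by overlay.

Run:
```python
from fx import *
p=np.load("fix.npy")
def W(q):
    c,s=np.cos(p[2]),np.sin(p[2]);return [p[0]+c*q[0]-s*q[1],p[1]+s*q[0]+c*q[1],q[2]]
N=.048
S=[(N+sx*x,sy*.010,z) for sx in(-1,1) for x in(.024,.034) for sy in (-1,1) for z in(.03,.06)]
B=[(N,.035,.028),(N-.1,-.042,.066),(N-.1,.042,.066)]
D=[(-.07,-.035,.03),(-.07,.035,.03),(.08,.035,.03),(.08,-.035,.03)]
def ov(im,c,out,off,s):
    for L,col in((S,(0,255,0)),(B,(0,0,255)),(D,(0,255,255))):
        for q in L:
            u=(proj(c,[W(q)])[0]-off+.5)*s;cv2.circle(im,tuple(u.astype(int)),2,col,-1)
    return im
a=ov(cv2.imread("pics/w9z.png"),c9,0,np.array([20,100]),2.6);cv2.imwrite("pics/ov9.png",a)
a=cv2.imread("pics/scene0.png")[165:240,185:255];a=cv2.resize(a,None,fx=7,fy=7,interpolation=cv2.INTER_CUBIC);a=ov(a,cs,0,np.array([185,165]),7)
b=cv2.imread("pics/side0.png")[195:275,220:345];b=cv2.resize(b,None,fx=6.3,fy=6.3,interpolation=cv2.INTER_CUBIC);b=ov(b,cd,0,np.array([220,195]),6.3)
cv2.imwrite("pics/ovs.png",a);cv2.imwrite("pics/ovd.png",b)
```

```text
(no output)
```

View pics/ov9.png

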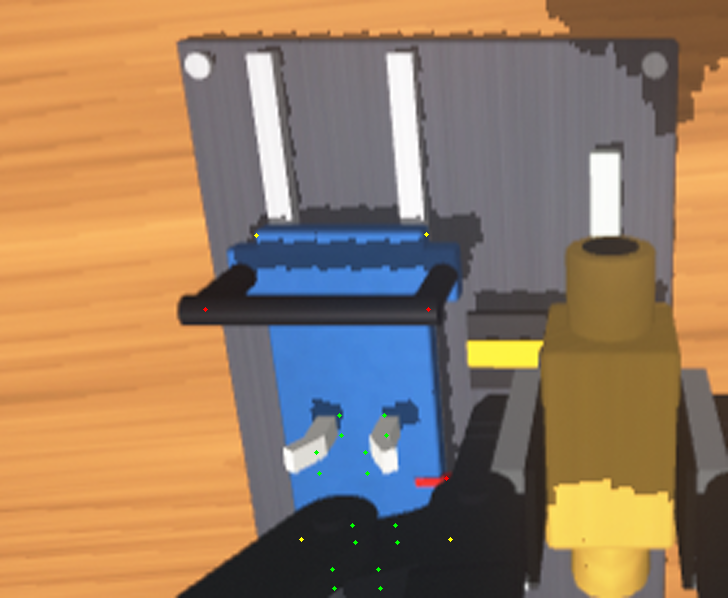

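View pics/ovs.png

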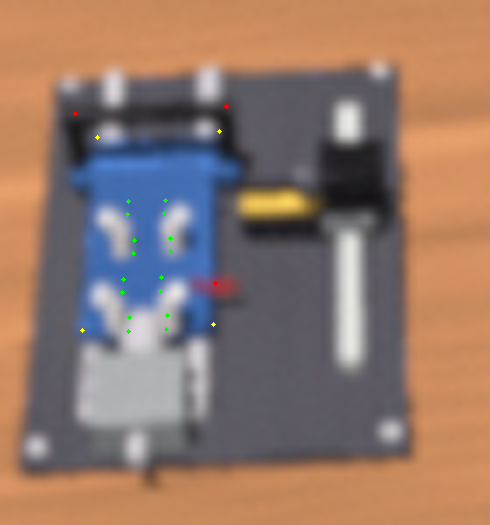

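View pics/ovd.png

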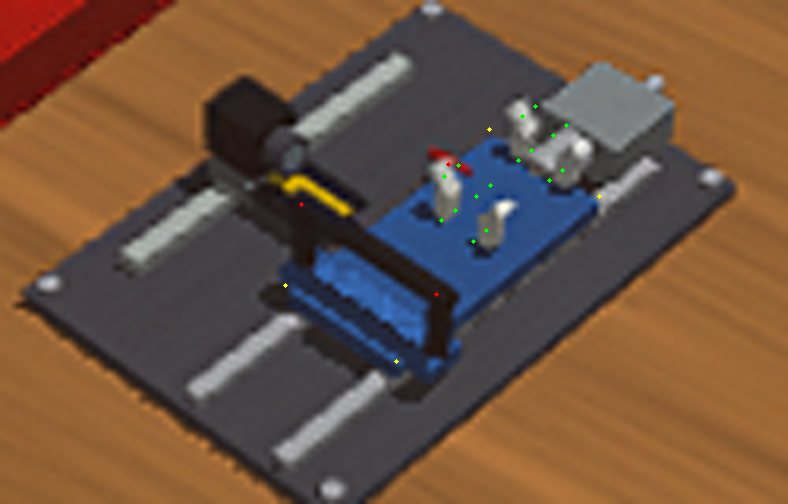

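Run:
```python
from fx import *
from scipy.spatial.transform import Rotation as R
o=bot.get_obs();e=np.array(o["eef_pos"]);w,x,y,z=o["tool_rot"];r=R.from_quat([x,y,z,w]).as_matrix()
print("yaw",np.arctan2(r[1,1],r[0,1])-np.pi/2)
d=-.0247
for n,q in dict(backtop=(-.02,0,-.012),fronttop=(.02,0,-.012),frontbot=(.02,0,.012),spigfronttop=(.035,0,-.008),spigfrontbot=(.035,0,.008),spigback=(-.035,0,-.008),l=(0.02,-.012,-.012),rr=(.02,.012,-.012)).items():
    print(n,(proj(c9,[e+r@(np.array(q)+[0,0,d])])[0]*1.5).round(1))
a=cv2.imread("pics/w9.png")[270:510,300:460];cv2.imwrite("pics/w9c.png",cv2.resize(a,None,fx=2.4,fy=2.4))
```

```text
yaw -0.10206545868025407
backtop [380.2 471.7]
fronttop [380.2 358.6]
frontbot [380.4 326.9]
spigfronttop [380.3 305.6]
spigfrontbot [380.4 288.6]
spigback [380.2 500.3]
l [339.1 358.5]
rr [421.3 358.6]
```

View pics/w9c.png

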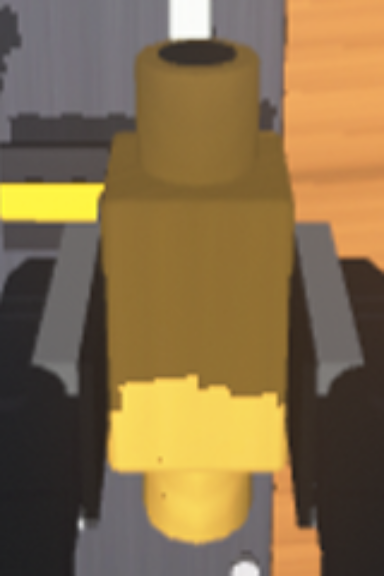

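>>> drive_tool(
  increments="0.0315 -0.031 -0.01 0; 0.0315 -0.031 -0.02 0; 0.0315 -0.031 -0.03 0; 0.0315 -0.031 -0.03 0; 0 0 0 0; 0 0 0 0; 0 0 0 0",
)

```text
t: 7.72
eef_pos: [0.599, -0.1666, 0.114]
tool_rot: [-0.001, 0.052, 0.999, 0.0]
contact_force: [0.2, 0.6, -1.4]
gripper_width: 0.269
```

```bash
cat > look.py <<'E'
import sys
from station import bot
from h import *
import pickle
n=sys.argv[1]
from scipy.spatial.transform import Rotation as R
o=bot.get_obs();c=bot.calibration("wrist");im=bot.read_camera("wrist");save(im,f"w{n}.png",s=1.5)
pickle.dump(c,open(f"w{n}.pkl","wb"))
w,x,y,z=o["tool_rot"];r=R.from_quat([x,y,z,w]).as_matrix()
print("t",o["t"],"w",o["gripper_width"],o["eef_pos"].round(4) if hasattr(o["eef_pos"],"round") else o["eef_pos"],"yaw",np.arctan2(r[1,1],r[0,1])-np.pi/2,"F",np.round(o["contact_force"],1))
if len(sys.argv)>2: save(bot.read_camera("side"),f"s{n}.png",(220,345,175,275),6)
E
python3 look.py 10 s
```

```text
t 7.7167 w 0.26854097861472337 [ 0.599  -0.1666  0.114 ] yaw -0.10391691781400891 F [ 0.2  0.6 -1.4]
```

View pics/w10.png

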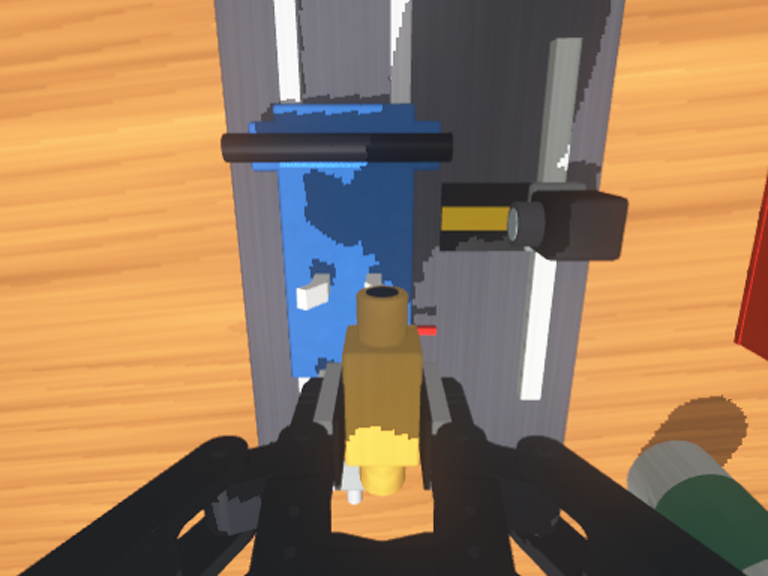

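View pics/s10.png

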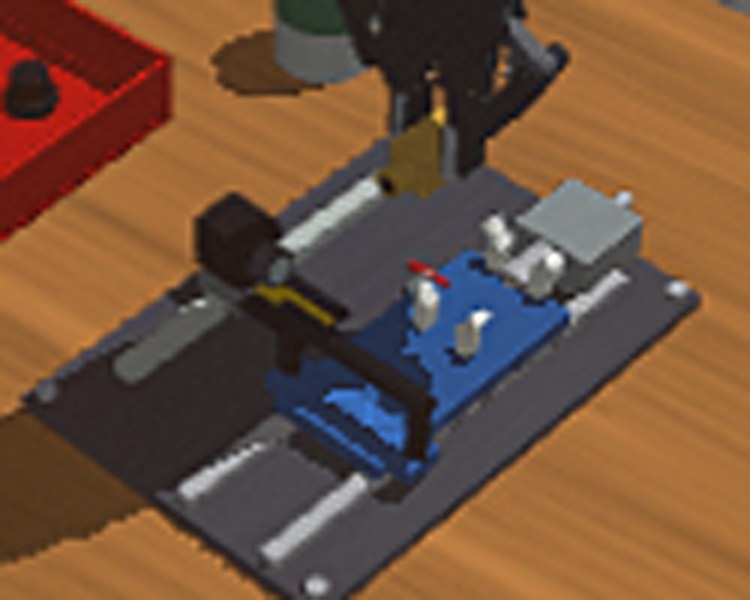

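Here the pointer tip is at (437,330), the yellow band's near edge is at column 441 from row 207 to 231, and the bar runs from (222,147) to (452,147). That row clipped on its combined length, so I will finish the shift after refining.

Run:
```python
from fx import *
c10=pickle.load(open("w10.pkl","rb"));k=1/1.5
p=np.load("fix.npy");R2=np.array([[np.cos(p[2]),-np.sin(p[2])],[np.sin(p[2]),np.cos(p[2])]])
def L(x): return (R2.T@(np.array(x)[:2]-p[:2])).round(4)
h8=(316.5*k,247.5*k);h9=z9(311,311);h10=(337*k,147*k)
x,rs=tri([(c8,h8),(c9,h9),(c10,h10)]);print("handle",x,L(x),rs)
x,rs=tri([(c8,(410*k,292.5*k)),(c9,z9(467,354)),(c10,(441*k,219*k))]);print("band",x,L(x),rs)
x=atz(c10,(437*k,330*k),.028);print("pointer",x,L(x))
# side: pointer tip in s10 (410,265)/6+(220,175)
x,rs=tri([(c10,(437*k,330*k)),(cd,(220+410/6,175+265/6))]);print("pointer tri",x,L(x),rs)
# saddle left post top centre w10 (312,295): top z .06 ; w9z (305,460)
x,rs=tri([(c10,(298*k,297*k)),(c9,z9(285,458))]);print("saddle L outer",x,L(x),rs)
for u,v in((411,330),(286,330),(411,250),(283,250)): x=atz(c10,(u*k,v*k),.03);print("deck edge",L(x))
```

```text
handle [ 0.52011893 -0.1774043   0.06697167] [-0.0517 -0.0017] [np.float64(0.000502926973962233), np.float64(0.0005200142964673418), np.float64(0.0001497396534277098)]
band [ 0.56218622 -0.13117238  0.02751098] [-0.0144  0.0485] [np.float64(0.00035545265820635885), np.float64(0.00023772444065405773), np.float64(0.00025650760415689254)]
pointer [ 0.62507457 -0.13780081  0.028     ] [0.0488 0.0481]
pointer tri [ 0.62826026 -0.137763    0.0220239 ] [0.052  0.0484] [np.float64(0.0007273427172912107), np.float64(0.0007273427172912744)]
saddle L outer [ 0.58807093 -0.20673615  0.05704   ] [ 0.0188 -0.0242] [np.float64(0.00017374852104181822), np.float64(0.0001737485210418362)]
deck edge [0.0479 0.0331]
deck edge [ 0.0475 -0.0374]
deck edge [0.0017 0.0325]
deck edge [ 0.0013 -0.0358]
```

Nest estimate: (0.620,-0.187). The band is 63 mm behind the pointer, inside the 45–70 mm range. Moving above the nest.

>>> drive_tool(
  increments="0.011 -0.01 0 0.005; 0.0105 -0.0105 0 0; 0 0 -0.02 0; 0 0 -0.025 0; 0 0 0 0; 0 0 0 0; 0 0 0 0",
)

```text
t: 8.4
eef_pos: [0.6217, -0.1862, 0.0718]
tool_rot: [0.001, 0.048, 0.999, 0.0]
contact_force: [0.4, -0.8, -0.6]
gripper_width: 0.271
```

```bash
python3 look.py 11 s
```

```text
t 8.4 w 0.2707410249978133 [ 0.6217 -0.1862  0.0718] yaw -0.09699553824815355 F [ 0.4 -0.8 -0.6]
```

View pics/w11.png

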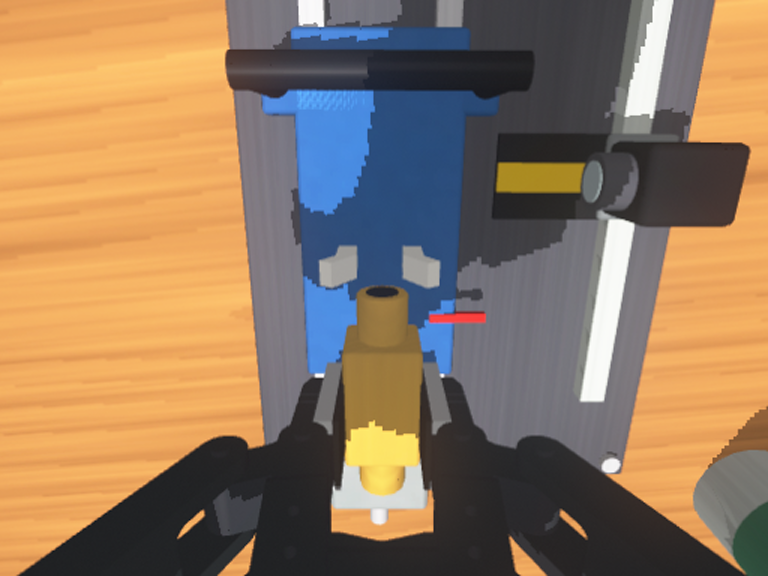

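View pics/s11.png

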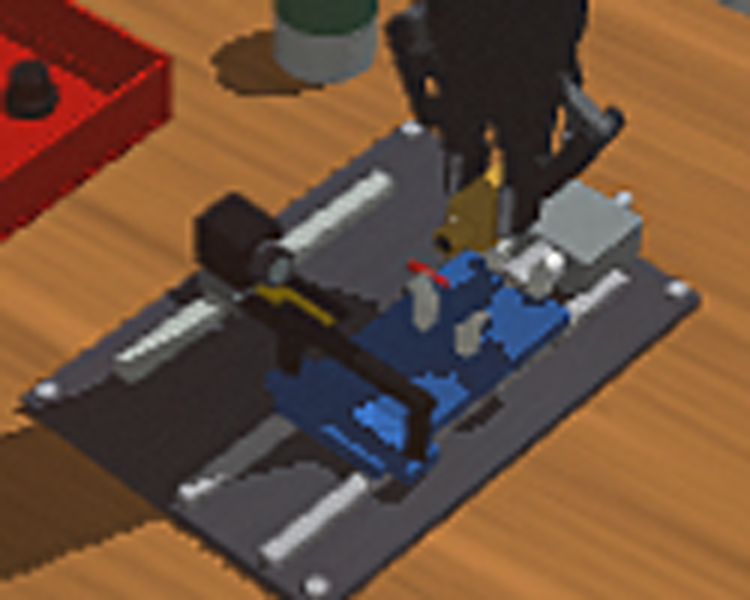

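The saddle posts are symmetric about column 380, the bar's middle is at 380 and the connector is at 382, so y is right. Now I check x from the pointer.

Run:
```python
from fx import *
c=pickle.load(open("w11.pkl","rb"));k=1/1.5
p=np.load("fix.npy");R2=np.array([[np.cos(p[2]),-np.sin(p[2])],[np.sin(p[2]),np.cos(p[2])]])
L=lambda x:(R2.T@(np.array(x)[:2]-p[:2])).round(4)
print("ptr",L(atz(c,(486*k,318*k),.028)),"band",L(atz(c,(495*k,177*k),.028)),"handle",L(atz(c,(380*k,69*k),.066)))
e=[.6217,-.1862];print("tcp",L(e))
T=R2@[.0485,-.0017]+p[:2];print("nest",T)
# saddle tops front edges: rows 270-287 in w11: inner top edges cols 357,403
for u,v in((357,270),(403,270),(357,247),(403,247)): print(L(atz(c,(u*k,v*k),.06)),L(atz(c,(u*k,v*k),.03)))
# connector measured edges: backtop ~466, frontbot ~326
from scipy.spatial.transform import Rotation as R
o=bot.get_obs();e=np.array(o["eef_pos"]);w,x,y,z=o["tool_rot"];r=R.from_quat([x,y,z,w]).as_matrix()
for d in(-.0247,-.021):
  print([ (proj(c,[e+r@(np.array(q)+[0,0,d])])[0]*1.5).round(1).tolist() for q in((-.02,0,-.012),(.02,0,-.012),(.02,0,.012),(.035,0,.008))])
```

```text
ptr [0.0494 0.0481] band [-0.0149  0.0473] handle [-0.0519 -0.0014]
tcp [ 0.0502 -0.0004]
nest [ 0.61986426 -0.18729326]
[ 0.0171 -0.0101] [ 0.0256 -0.0118]
[0.0171 0.0074] [0.0256 0.0088]
[ 0.0082 -0.01  ] [ 0.0151 -0.0116]
[0.0082 0.0072] [0.0151 0.0087]
[[381.2, 473.4], [381.2, 360.0], [381.2, 328.1], [381.2, 289.8]]
[[381.2, 465.6], [381.2, 354.4], [381.2, 324.0], [381.2, 286.3]]
```

>>> drive_tool(
  increments="-0.0012 -0.0007 -0.015 0; 0 0 -0.015 0; 0 0 -0.01 0; 0 0 -0.005 0; 0 0 -0.003 0; 0 0 0 0; 0 0 0 0",
)

```text
t: 9.08
eef_pos: [0.6202, -0.1876, 0.0225]
tool_rot: [0.0, 0.049, 0.999, -0.0]
contact_force: [0.0, -0.3, -1.3]
gripper_width: 0.267
```

```bash
python3 look.py 12 s
```

```text
t 9.0833 w 0.2665345992880749 [ 0.6202 -0.1876  0.0225] yaw -0.09783009724220437 F [ 0.  -0.3 -1.3]
```

View pics/w12.png

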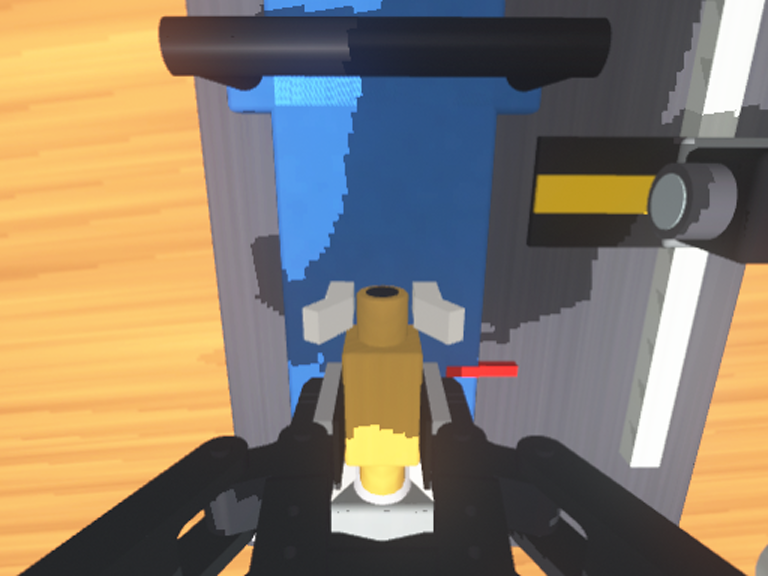

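View pics/s12.png

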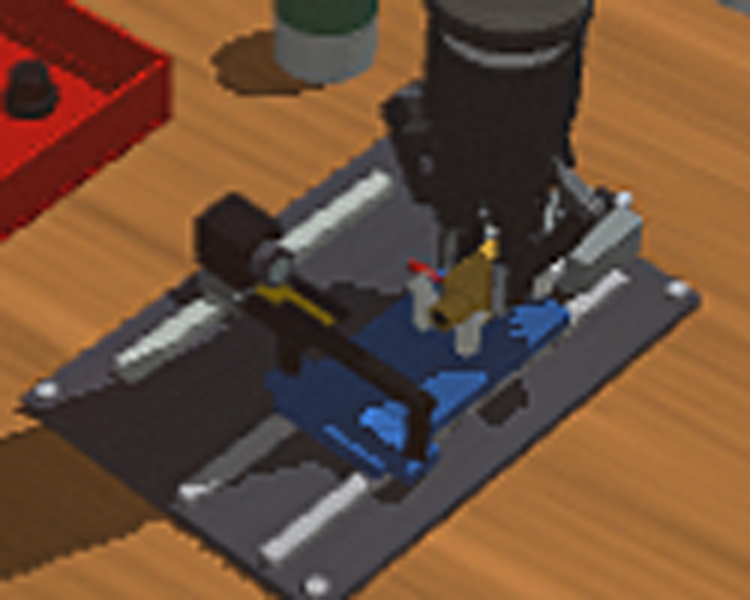

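The spigot sits between the saddle posts (inner edges at 354 and 413, spigot at 382). I lower gently until it touches the deck.

>>> drive_tool(
  increments="0 0 -0.002 0; 0 0 -0.001 0; 0 0 -0.001 0; 0 0 0 0; 0 0 0 0",
)

```text
t: 9.6
eef_pos: [0.6196, -0.1874, 0.0178]
tool_rot: [-0.0, 0.049, 0.999, 0.0]
contact_force: [-0.1, -0.5, -1.0]
gripper_width: 0.269
```

>>> drive_tool(
  increments="0 0 -0.001 0; 0 0 -0.001 0; 0 0 0 0; 0 0 0 0",
)

```text
t: 9.93
eef_pos: [0.6199, -0.1874, 0.0173]
tool_rot: [0.0, 0.049, 0.999, 0.0]
contact_force: [-3.7, 1.5, 9.2]
gripper_width: 0.268
```

Contact came at z = 0.0173, which is exactly the height predicted for resting on the deck. Releasing.

>>> drive_tool(
  increments="0 0 0.0005 0; 0 0 0 0; 0 0 0 0; 0 0 0 0; 0 0 0 0",
  grip=0.5,
)

```text
t: 10.35
eef_pos: [0.6197, -0.1874, 0.0162]
tool_rot: [-0.0, 0.049, 0.999, -0.0]
contact_force: [-0.9, -0.0, 1.4]
gripper_width: 0.498
```

```bash
python3 look.py 13
```

```text
t 10.35 w 0.49826208774772246 [ 0.6197 -0.1874  0.0162] yaw -0.09785374080033904 F [-0.9 -0.   1.4]
```

View pics/w13.png

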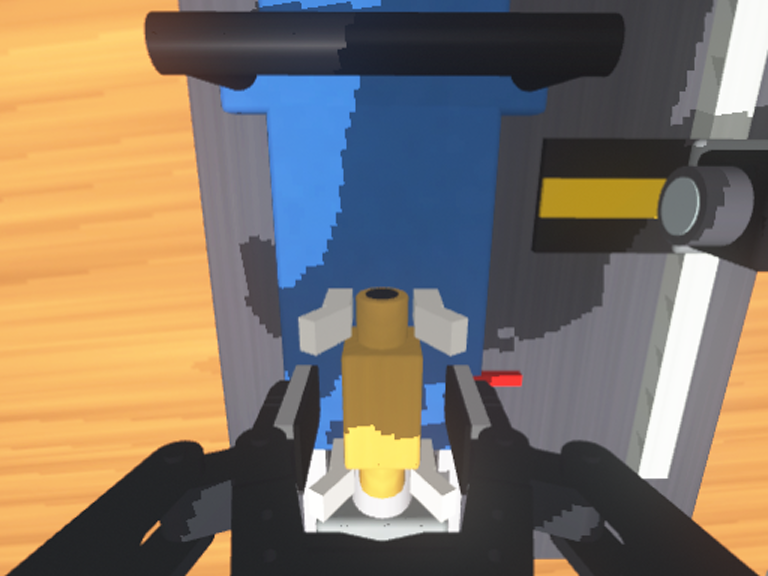

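Both spigots are seated in the saddles and the jaws are clear of the part. Withdrawing straight up.

>>> drive_tool(
  increments="0 0 0.015 0; 0 0 0.03 0; 0 0 0.035 0; 0 0 0.02 0; 0 0 0 0; 0 0 0 0",
)

```text
t: 10.9
eef_pos: [0.6206, -0.1876, 0.1178]
tool_rot: [0.001, 0.049, 0.999, -0.0]
contact_force: [0.4, -0.7, -0.5]
gripper_width: 0.499
```

```bash
python3 look.py 14 s; python3 -c "
from station import bot;print(bot.get_obs()['q'])"
```

```text
t 10.9 w 0.4989525325605733 [ 0.6206 -0.1876  0.1178] yaw -0.09787140145106576 F [ 0.4 -0.7 -0.5]
[-0.00606697  0.54399942  0.28213005  1.726863   -0.18535104  0.89859468
  1.82670204]
```

View pics/w14.png

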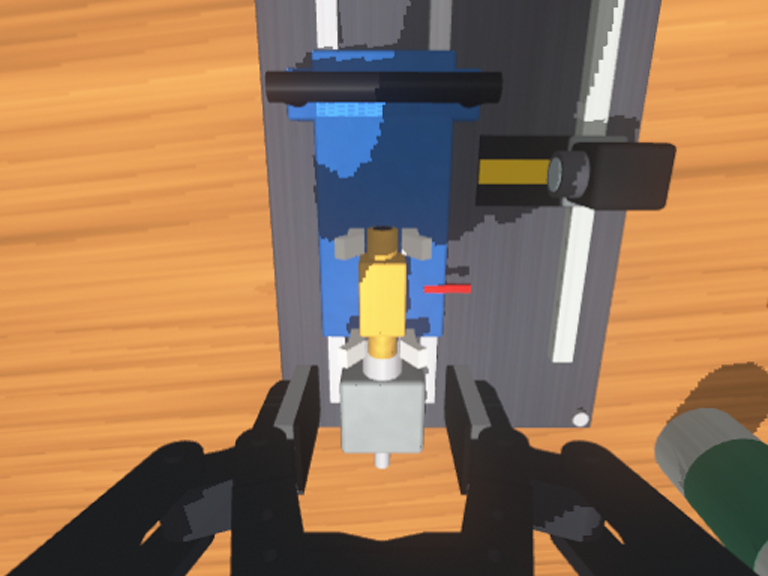

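View pics/s14.png

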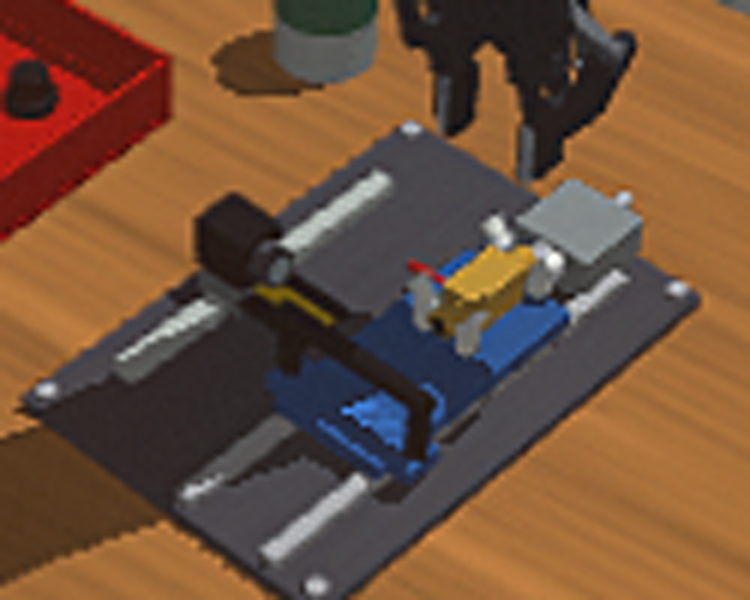

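The connector lies seated on the deck in both saddles, with the shuttle still home. Next I turn 90° and go over the handle.

>>> drive_tool(
  increments="-0.0084 0.0008 0 0.121; -0.0084 0.0008 0 0.121; -0.0084 0.0008 0 0.121; -0.0084 0.0008 0 0.121; -0.0084 0.0008 0 0.121; -0.0084 0.0008 0 0.121; -0.0084 0.0008 0 0.121; -0.0084 0.0008 0 0.121; -0.0084 0.0008 0 0.121; -0.0084 0.0008 0 0.121; -0.0084 0.0008 0 0.121; -0.0084 0.0008 0 0.121",
)

```text
t: 12.0
eef_pos: [0.5192, -0.1768, 0.1137]
tool_rot: [-0.002, -0.612, 0.791, 0.002]
contact_force: [0.2, 0.1, -2.2]
gripper_width: 0.502
```

>>> drive_tool(
  increments="0 0 0 0.119; 0 0 0 0; 0 0 0 0; 0 0 0 0",
)

```text
t: 12.33
eef_pos: [0.5193, -0.1786, 0.1129]
tool_rot: [-0.003, -0.644, 0.765, 0.003]
contact_force: [-0.4, -0.7, -0.4]
gripper_width: 0.502
```

```bash
python3 look.py 15 s
```

```text
t 12.3333 w 0.5021683608715585 [ 0.5193 -0.1786  0.1129] yaw 1.3992651391426882 F [-0.4 -0.7 -0.4]
```

View pics/w15.png

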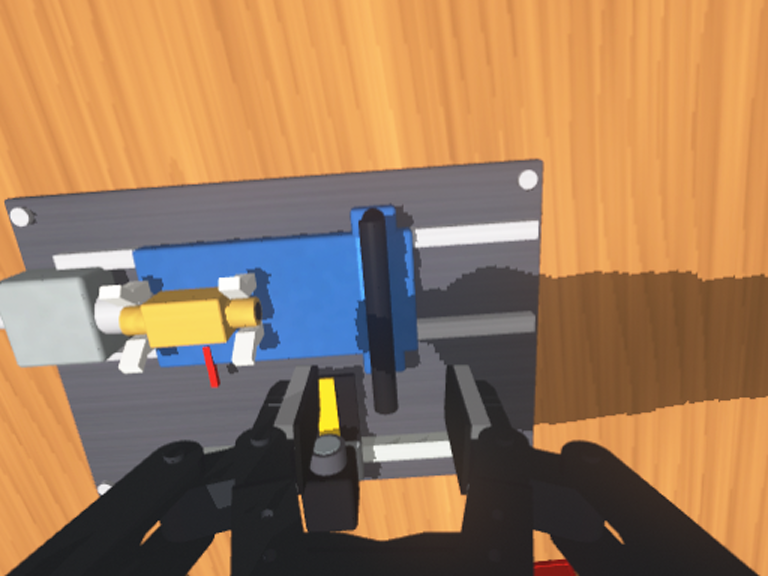

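>>> drive_tool(
  increments="0.0004 0.0005 -0.01 0.04; 0.0004 0.0005 -0.02 0.033; 0 0 -0.02 0; 0 0 0 0; 0 0 0 0",
)

```text
t: 12.85
eef_pos: [0.5202, -0.1758, 0.0631]
tool_rot: [-0.004, -0.673, 0.739, 0.003]
contact_force: [1.0, 0.7, -0.2]
gripper_width: 0.497
```

```bash
python3 look.py 16 s
```

```text
t 12.85 w 0.49698463501820184 [ 0.5202 -0.1758  0.0631] yaw 1.4775212133997773 F [ 1.   0.7 -0.2]
```

View pics/w16.png

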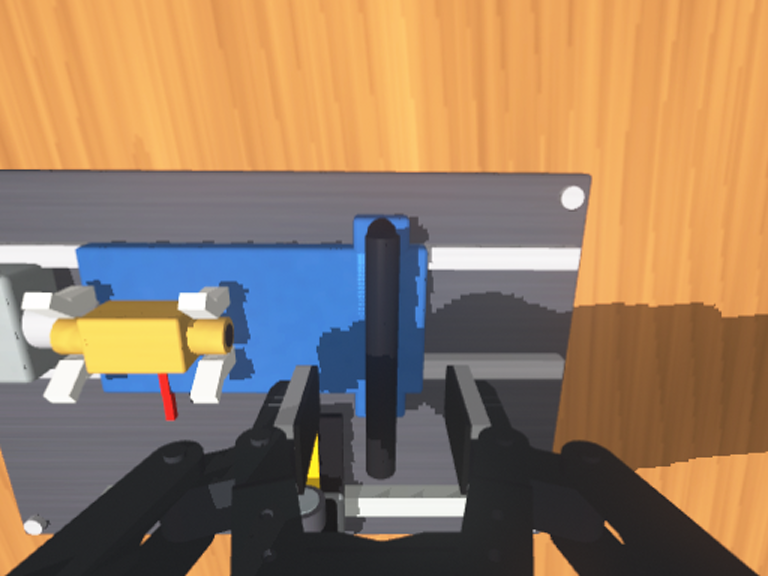

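View pics/s16.png

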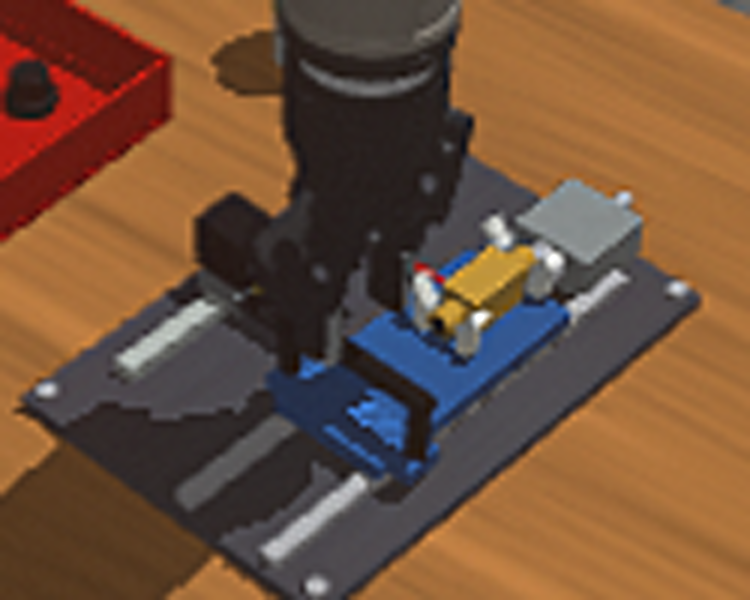

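The bar is vertical in the picture at column 381 and the jaws' middle is at 382. Descending over it.

>>> drive_tool(
  increments="0 0 -0.012 -0.003; 0 0 -0.012 0; 0 0 -0.007 0; 0 0 0 0; 0 0 0 0",
)

```text
t: 13.37
eef_pos: [0.5202, -0.1765, 0.0322]
tool_rot: [-0.003, -0.672, 0.741, 0.003]
contact_force: [0.0, 0.3, 0.7]
gripper_width: 0.503
```

```bash
python3 look.py 17 s
```

```text
t 13.3667 w 0.503315634207304 [ 0.5202 -0.1765  0.0322] yaw 1.4736158851759127 F [0.  0.3 0.7]
```

View pics/w17.png

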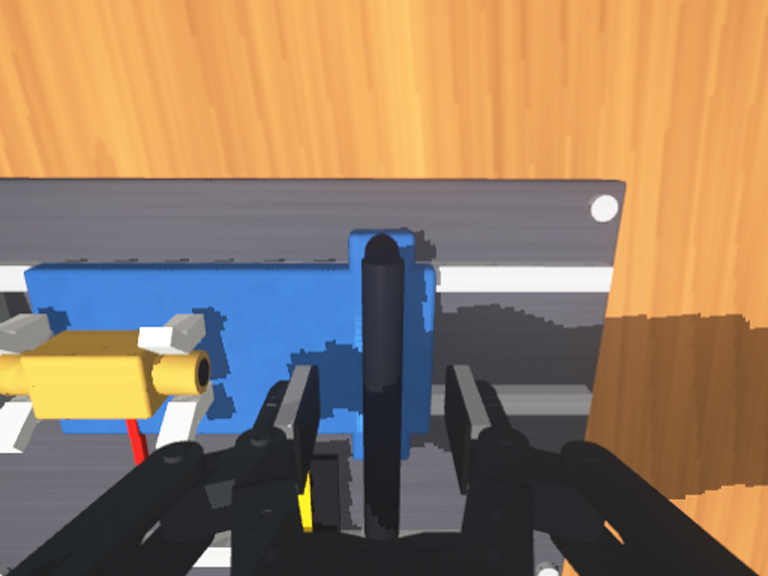

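View pics/s17.png

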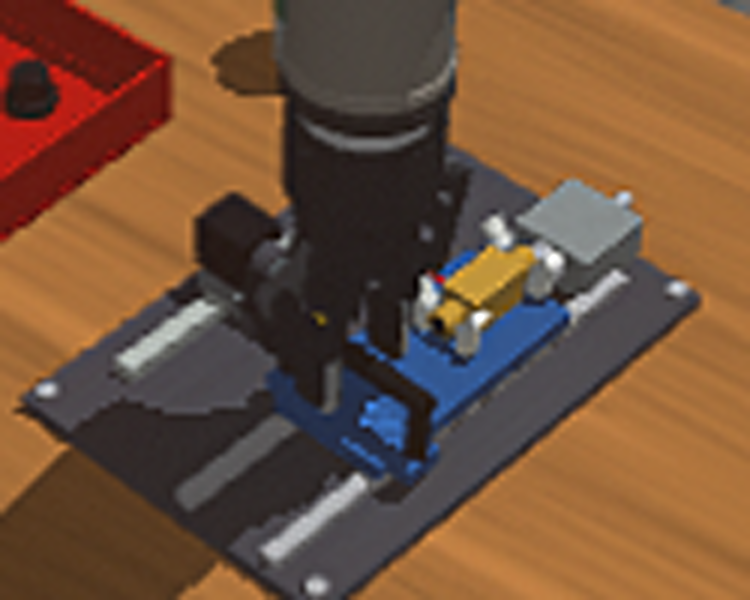

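>>> drive_tool(
  increments="0 0 0 0; 0 0 0 0; 0 0 0 0; 0 0 0 0; 0 0 0 0; 0 0 0 0",
  grip=0,
  squeeze=70,
)

```text
t: 13.97
eef_pos: [0.5204, -0.1767, 0.0335]
tool_rot: [-0.003, -0.672, 0.741, 0.003]
contact_force: [-2.9, 0.3, 4.7]
gripper_width: 0.108
```

The bar is pinched: opening 0.108, about 9–12 mm. Pulling about 52 mm first, gently, then I will look.

>>> drive_tool(
  increments="-0.002 0.0002 0 0; -0.004 0.0004 0 0; -0.006 0.0006 0 0; -0.006 0.0006 0 0; -0.006 0.0006 0 0; -0.006 0.0006 0 0; -0.006 0.0006 0 0; -0.006 0.0006 0 0; -0.005 0.0005 0 0; -0.003 0.0003 0 0; -0.002 0.0002 0 0; 0 0 0 0",
)

```text
t: 14.97
eef_pos: [0.4714, -0.1717, 0.0335]
tool_rot: [-0.0, -0.672, 0.741, 0.001]
contact_force: [7.5, -1.1, -6.8]
gripper_width: 0.111
```

```bash
python3 look.py 18 s
```

```text
t 14.9667 w 0.11143983145081712 [ 0.4714 -0.1717  0.0335] yaw 1.4737173889565467 F [ 7.5 -1.1 -6.8]
```

View pics/w18.png

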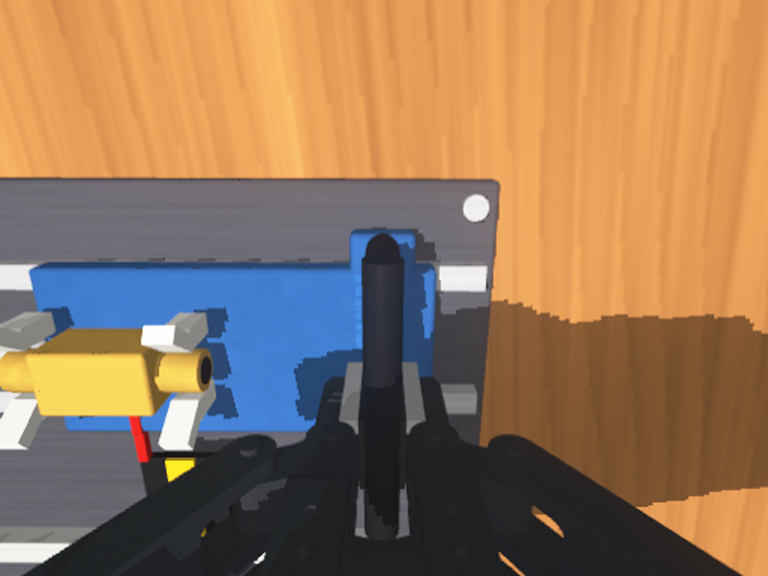

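View pics/s18.png

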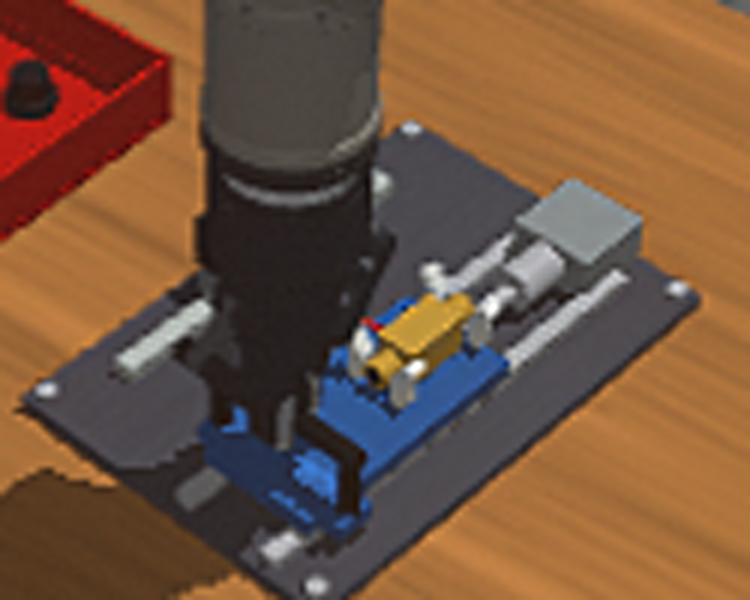

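The shuttle came along. The pointer tip is at (145,461) and the yellow band's near edge runs over columns 165–193 at row 459.

```bash
cat > gap.py <<'E'
import sys
from fx import *
n,pu,pv,b0,b1,bv=sys.argv[1],*map(float,sys.argv[2:7])
c=pickle.load(open(f"w{n}.pkl","rb"));k=1/1.5
p=np.load("fix.npy");R2=np.array([[np.cos(p[2]),-np.sin(p[2])],[np.sin(p[2]),np.cos(p[2])]])
L=lambda x:(R2.T@(np.array(x)[:2]-p[:2]))
P=L(atz(c,(pu*k,pv*k),.028));A=L(atz(c,(b0*k,bv*k),.028));B=L(atz(c,(b1*k,bv*k),.028))
print("ptr",P,"band",A,B,"mid",(A+B)/2,"ptr-mid x mm",1000*(P-(A+B)/2)[0], "tcp local", L(bot.get_obs()["eef_pos"]))
E
python3 gap.py 18 145 461 165 193 459
python3 - <<'E'
import cv2
a=cv2.imread("pics/w18.png")[400:500,100:260];cv2.imwrite("pics/w18z.png",cv2.resize(a,None,fx=4.5,fy=4.5,interpolation=cv2.INTER_CUBIC))
E
```

```text
ptr [-0.00062605  0.04860557] band [-0.00929068  0.04756163] [-0.02118187  0.04752791] mid [-0.01523627  0.04754477] ptr-mid x mm 14.610227624905944 tcp local [-0.10058283 -0.00072088]
```

View pics/w18z.png

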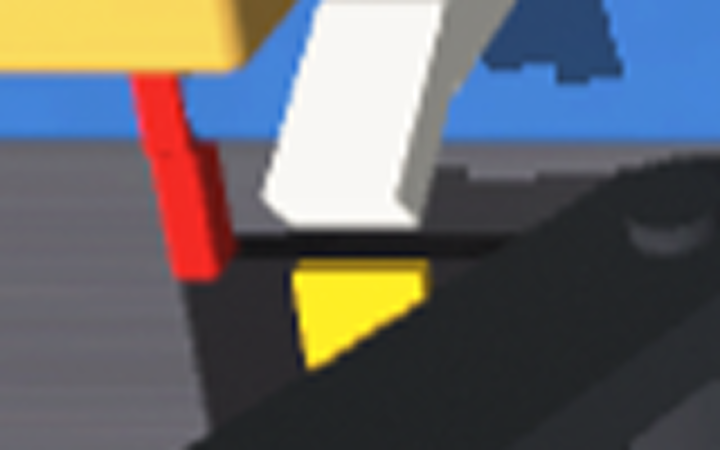

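>>> drive_tool(
  increments="-0.002 0.0002 0 0; -0.004 0.0004 0 0; -0.004 0.0004 0 0; -0.003 0.0003 0 0; -0.0015 0.0001 0 0; 0 0 0 0; 0 0 0 0; 0 0 0 0; 0 0 0 0",
)

```text
t: 15.82
eef_pos: [0.4578, -0.1703, 0.0336]
tool_rot: [0.0, -0.672, 0.741, 0.0]
contact_force: [10.2, -2.0, -8.4]
gripper_width: 0.114
```

```bash
python3 look.py 19 s
python3 - <<'E'
import cv2
a=cv2.imread("pics/w19.png")[400:500,100:260];cv2.imwrite("pics/w19z.png",cv2.resize(a,None,fx=4.5,fy=4.5,interpolation=cv2.INTER_CUBIC))
E
```

```text
t 15.8167 w 0.11364619891829678 [ 0.4578 -0.1703  0.0336] yaw 1.4738033495432825 F [10.2 -2.  -8.4]
```

View pics/w19z.png

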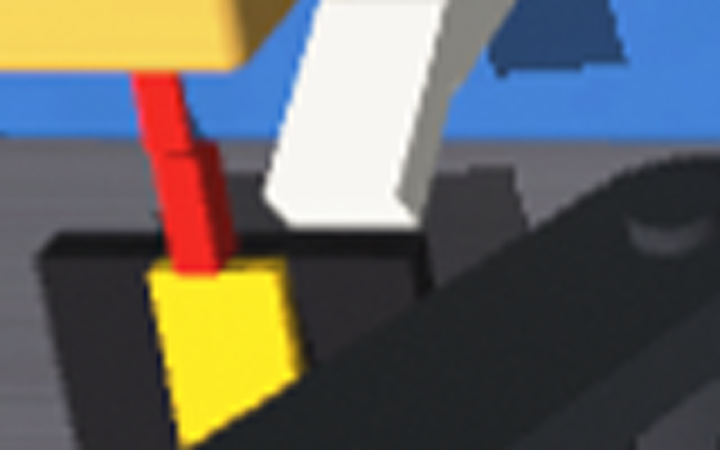

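View pics/s19.png

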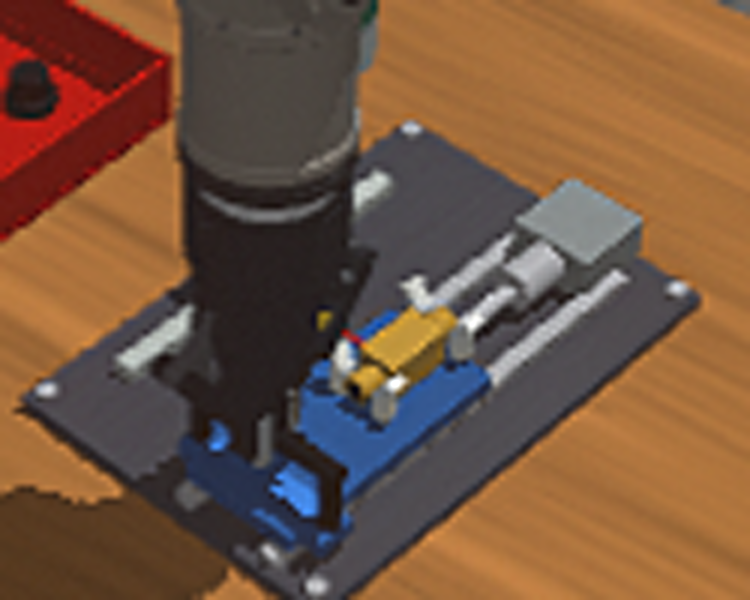

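The pointer tip (column 197) is inside the band (148–285, middle 217), about 1.8 mm short of centre. I nudge 1.5 mm more and settle.

>>> drive_tool(
  increments="-0.001 0.0001 0 0; -0.0007 0.0001 0 0; 0 0 0 0; 0 0 0 0; 0 0 0 0; 0 0 0 0; 0 0 0 0; 0 0 0 0",
)

```text
t: 16.58
eef_pos: [0.4563, -0.1701, 0.0335]
tool_rot: [0.0, -0.672, 0.741, 0.0]
contact_force: [9.6, -1.3, -10.5]
gripper_width: 0.112
```

```bash
python3 look.py 20 s
python3 - <<'E'
import cv2
a=cv2.imread("pics/w20.png")[400:500,100:260];cv2.imwrite("pics/w20z.png",cv2.resize(a,None,fx=4.5,fy=4.5,interpolation=cv2.INTER_CUBIC))
from station import bot
from h import save
save(bot.read_camera("scene"),"sc20.png",(150,390,110,250),3.2)
print(bot.get_obs()["joint_vel"],bot.get_obs()["t"])
E
```

```text
t 16.5833 w 0.11191953984907049 [ 0.4563 -0.1701  0.0335] yaw 1.4738553480511096 F [  9.6  -1.3 -10.5]
[ 1.02930174e-04  4.38788488e-05 -1.74801759e-03 -1.51247639e-03
 -2.94911053e-03  7.30172410e-04  5.03327529e-04] 16.7333
```

View pics/w20z.png

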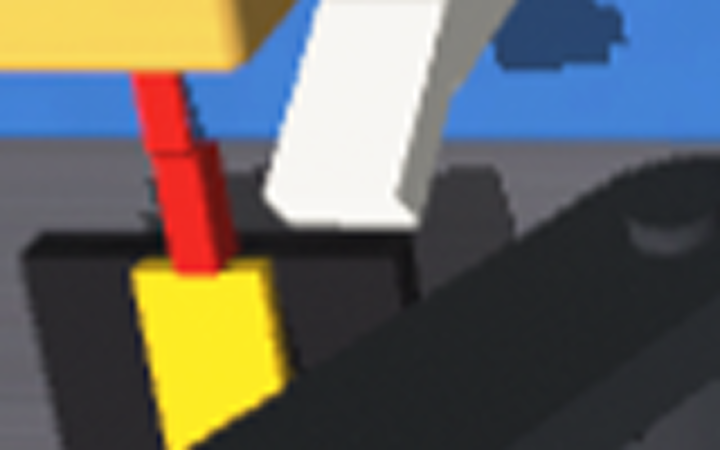

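View pics/w20.png

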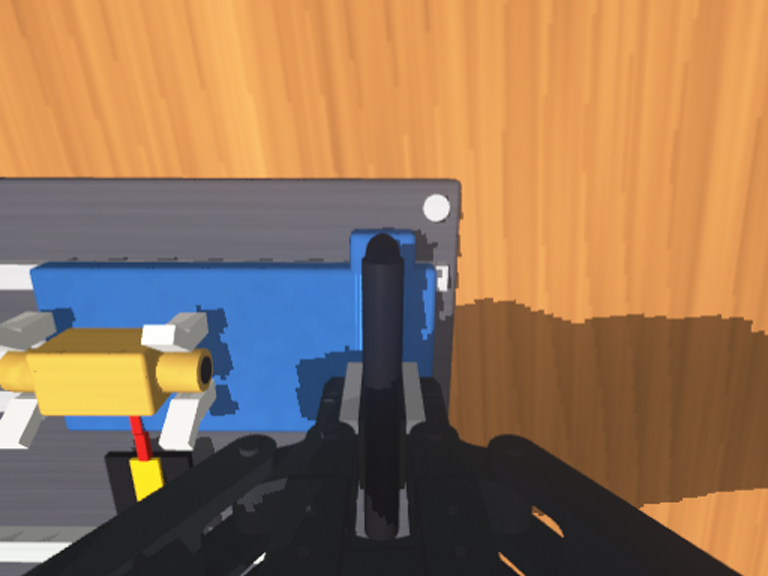

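View pics/sc20.png

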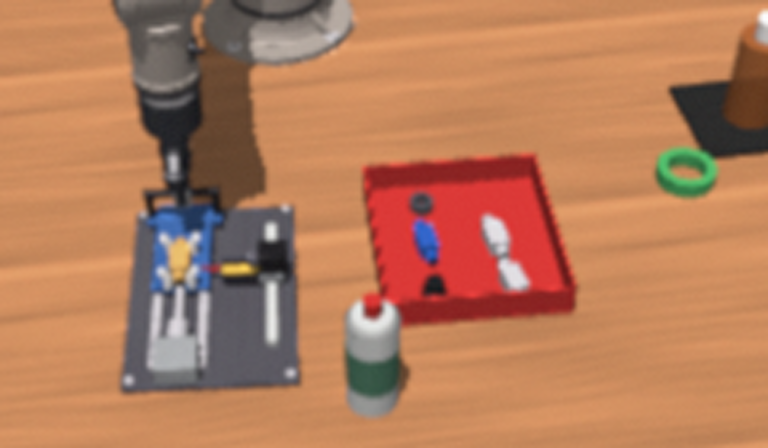

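The pointer (column 197) is within about 0.5 mm of the band's middle (201). The connector is still seated, the other pieces are in the crate, the can and tape roll are undisturbed, and the joints are still. Handing in.

```bash
python3 -c "
from station import bot;print(bot.hand_in())"
```

```text
the job is handed in; nothing more can be done
None
```

The brass connector is in the two white saddles, and I handed in at about 16.7 s with the gripper still holding the shuttle pulled out and its red pointer inside the yellow band. No verdict came back. I let go of the connector while the shuttle was still home, then pulled the shuttle out about 64 mm by its bar.

**Last checks:**
- **Pointer:** it was about 0.4 mm from the middle of the 12 mm band in the wrist picture.
- **Arm:** it was at rest, with the bar pinched at an opening of 0.112 and a spring pull of about 10 N.
- **Connector:** it was still seated in the front saddle, and the rear spigot and saddle, partly out of view in the wrist picture, looked unchanged from when both were seen seated at home.
- **Other fittings:** all five were still in the crate.
- **Bystanders:** the spray can and tape roll looked undisturbed. The arm never went near the screwdriver, but it was outside my last picture, so I did not check it.

**What disagreed or failed:**
- **Fingertips:** they sat about 20 mm behind the reported TCP, not 22 mm ahead as stated. My first grasp therefore closed on air above the part; I reopened and redid it from the pictures.
- **Nest and handle:** both lay about 48 mm further along the fixture's +x than its plate outline implied. I used the measured places.
- **Overview camera:** it was about 10 mm off from the wrist camera on the fixture, so I relied on the wrist views.
- **Vertical force:** about 10 N of vertical force remained on the wrist while holding the bar.

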